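# Hang the crumb bin and scrape the crusts into it

### The job

Hang the crumb bin by its lip on the rail at the left end of the prep stand, so that it hangs straight and free of the worktop, and let go of it. Then wipe all three crusts off the marble into the hanging bin with the scraper block, reaching under the jar ledge at a slant and never touching the crusts with the gripper, and finally leave the scraper standing upright on the marble. Leave everything else where it is.

Things in the scene. Friction and masses are not known exactly. Their poses are not given: they have to be found in the camera images.
- stand: Fixed prep stand; origin on the worktop under its slab's middle; x to its back, y along it, +y end (robot's left) has the rail. Marble slab: top z 85 mm, x -103 to 88, y -130 to 130. Kerb on its front edge (x -103 to -93, 8 mm high), wooden back panel (x 88 to 100, z up to 287); both ends of the slab open.
- ledge_edge (a point): Middle of the lower front edge of the stand's ledge, axes as the stand's: stand x 7, y -15, z 275 mm. The ledge covers stand x 7 to 100, y -130 to 100; its underside is level, jars on it reach up to z 395. Under it a tool must lean about 30 to 45 degrees from vertical, reaching in from the front.
- rail_top (a point): Middle of the top edge of the stand's steel hanging rail, axes as the stand's: stand x 0, y 145, z 78 mm. The rail is an upright plate 160 mm long (x), 8 mm thick (y 141 to 149), z 12 to 78, with a 11 mm open slot between it and the slab's end.
- bin_centre (a point): Loose open bare-metal crumb bin, 0.3 to 0.45 kg; point 33 mm above the middle of its underside, axes the bin's. Outside 195 (x) by 89 mm (y); three walls 4 mm thick, 66 high. Hung, this point is at stand x 0, y 193.5 to 198.5, z 49 mm, bin axes parallel to the stand's or drooping up to 5 degrees.
- bin_grip (a point): Middle of the top edge of the bin's +y wall, 92 mm above its underside, axes the bin's: bin y +39.5 mm. This wall is 10 mm thick and stands 26 mm over the others: the place to grip the bin from above.
- bin_lip (a point): Middle of the lower edge of the bin's hooked lip, axes the bin's: bin y -59.5, 44 mm above its underside. From the -y wall (outer face y -44.5) the lip runs out at rim height (underside 62 mm up, 4 thick, 150 long), then down 22 mm as a plate (y -57.5 to -61.5): 13 mm gap to straddle the rail.
- scraper_centre (a point): Loose wooden scraper block standing upright on the hob (4.5 mm above the worktop), 0.18 to 0.35 kg; the point is its centre, 36 mm above its underside. Foot 90 mm (x) by 30 mm (y), 22 mm high, whose long lower edges wipe; on it a grip 56 mm (x) by 24 mm (y), 22 to 72 mm high. The same both ways round.
- crust0_centre (a point): Loose hard crispbread crust, a dark brown slab 62 x 28 x 12 mm (x, y, z) lying flat on the marble, 30 g; the point is its centre. Three alike.
- crust1_centre (a point): Loose hard crispbread crust, a dark brown slab 62 x 28 x 12 mm (x, y, z) lying flat on the marble, 30 g; the point is its centre. Three alike.
- crust2_centre (a point): Loose hard crispbread crust, a dark brown slab 62 x 28 x 12 mm (x, y, z) lying flat on the marble, 30 g; the point is its centre. Three alike.
- by_coffee_tin: Bystander, leave alone: black round tin, 79 mm across, 113 high; origin at its underside.
- by_steel_tumbler: Bystander, leave alone: steel tumbler, 68 mm across, 74 high; origin at its underside.
- by_teal_beaker: Bystander, leave alone: teal beaker, 67 mm across, 98 high; origin at its underside.

How it is judged:
On the way, in this order (a step that is already met when the one before it is completed fails the run):
1. the bin hangs by its lip on the rail, let go (x of bin_centre in the frame of stand between -0.02 and 0.02 m and y of bin_centre in the frame of stand between 0.185 and 0.207 m and z of bin_centre in the frame of stand between 0.042 and 0.058 m and angle between bin_centre's own z axis and vertical below 0.15 rad and angle between the y axis of bin_centre and the y axis of stand, either way round below 0.12 rad and contact force between the fingers and bin below 0.3 N and linear speed of bin below 0.03 m/s), for 0.2 s.
2. all three crusts lie in the hanging bin (x of bin_centre in the frame of stand between -0.02 and 0.02 m and y of bin_centre in the frame of stand between 0.185 and 0.207 m and z of bin_centre in the frame of stand between 0.042 and 0.058 m and angle between bin_centre's own z axis and vertical below 0.15 rad and angle between the y axis of bin_centre and the y axis of stand, either way round below 0.12 rad and x of crust0_centre in the frame of bin_centre between -0.095 and 0.095 m and y of crust0_centre in the frame of bin_centre between -0.041 and 0.036 m and z of crust0_centre in the frame of bin_centre between -0.033 and 0.032 m and x of crust1_centre in the frame of bin_centre between -0.095 and 0.095 m and y of crust1_centre in the frame of bin_centre between -0.041 and 0.036 m and z of crust1_centre in the frame of bin_centre between -0.033 and 0.032 m and x of crust2_centre in the frame of bin_centre between -0.095 and 0.095 m and y of crust2_centre in the frame of bin_centre between -0.041 and 0.036 m and z of crust2_centre in the frame of bin_centre between -0.033 and 0.032 m), for 0.2 s.
At the end, for the whole second after the job is handed in: Bin hangs on the rail (within 20 mm of its middle, 0.15 rad of upright, 0.12 rad of parallel, underside 9 to 25 mm over the worktop); all three crusts inside it below the rim; scraper upright (0.12 rad) on the marble; all at rest, bystanders within 30 mm of their places (all of step 2 and linear speed of each of bin, scraper, crust0, crust1, crust2 below 0.03 m/s and x of scraper_centre in the frame of stand between -0.0925 and 0.0875 m and y of scraper_centre in the frame of stand between -0.13 and 0.13 m and z of scraper_centre in the frame of stand between 0.11 and 0.132 m and angle between scraper_centre's own z axis and vertical below 0.12 rad); the robot touches nothing.
It fails at once if the gripper or arm touches a crust (contact force between any of the fingers, the arm and crust0 above 0.3 N or contact force between any of the fingers, the arm and crust1 above 0.3 N or contact force between any of the fingers, the arm and crust2 above 0.3 N).
It fails at once if a bystander is moved by more than 30 mm (distance of any of by_coffee_tin, by_steel_tumbler, by_teal_beaker from where it was at the start of the episode above 0.03 m).
It also fails if it takes over 72 s, if anything falls off the work surface, if the arm or the gripper's body presses on something with over 40 N, if the wrist force passes 120 N, or if a joint passes its speed limit or range.

### The arm

A 7-joint arm with a two-finger parallel gripper is mounted at the origin on a cart in front of the work surface, level with it; the furniture and walls round the work are solid. World frame = base frame: x ahead of the robot, y to its left, z up, the work surface at z = 0. Lengths are in m, angles in rad, forces in N, time in s.
With the tool pointing down it reaches from about 0.4 to 0.85 m from the base axis. Payload 10.4 kg.
Tool frame: the origin (TCP) lies between the finger pads; the fingertips stand 11 mm ahead of it and the grasp point (between the pads) lies 8 mm behind it (r.tcp_to_tips is the distance from the TCP to the fingertips, in m); z points along the fingers, y is the line along which they close (so a half turn about z gives the same grasp; the last joint's range is limited). The gripper opens to 87 mm and grips with 3 to 60 N. Pads are 19 mm wide; open, the fingers measure 117 mm over their backs; the gripper's body (75 mm by 190 mm) begins 51 mm behind the grasp point.
Start: joints at [-1.254, 0.332, -0.065, 1.46, 0.022, 1.35, -0.088], TCP at [0.208, 0.589, 0.234] pointing down, gripper open.
Joint ranges: [-2.6, 2.6], [-0.5, 2.12], [-1.47, 1.34], [0.16, 2.42], [-1.27, 4.41], [0.06, 2.06], [-2.6, 2.6]. Speed limits (rad/s): [2.22, 2.22, 2.79, 2.79, 3.14, 3.14, 3.14].

### API

Orientations are given as a unit quaternion [x, y, z, w].
In Python, from bench import r gives the robot as it stands. The module is installed in compiled form; this text tells all that it offers.
- The arm moves only by the shell command python3 -m crank 'ROWS' [FORCE]. ROWS is JSON, a list of rows, each an object of numbers: "claw": the closure, from -1 (fully open) to 1 (shut); "dx", "dy", "dz": the shift along the tool's x, y, z each as a share of 3 cm, from -1 to 1; "ax", "ay", "az": the turn, a rotation vector about the tool's x, y, z each as a share of 6 degrees, from -1 to 1. A call has 1 to 8 rows; each row shifts and turns the commanded pose from where the row before left it, along the tool's axes as they then stand; what a row does not reach is not made up. A row lasts 1/12 s, in which the tool goes at most 41.7 mm and 7.16 degrees, less where a joint would pass 70% of its speed; a pose out of reach is approached as far as the arm can. A call with a number of a shift or a turn outside -1 to 1 is refused whole. A call with a gripper value outside its range is refused whole. The fingers move at their own pace and stop on an object; FORCE is the grip in N (left out, the last holds). Time passes only in rows, so rows that do not move let the fingers close. It gives the time, the measured TCP pose, the force, the opening and the grip force at its end, in the units of the state.
- r.read_state(): the state, without advancing time (a new reading comes with each control period).
- r.camera(name): name is "scene" or "top" or "wrist"; returns a dict with "color" (480x640x3 uint8, red, green, blue), "mtx" (3x3 intrinsics, pixels), "R" (3x3) and "t" (3): a world point X has camera coordinates R X + t; the wrist camera has in their place "hand_eye" (4x4, takes a point from camera to tool coordinates, whose origin is the TCP and whose axes are the flange's). Camera axes: x right, y down, z forward; pixel columns grow to the right and rows downward; lengths in m; the calibration is good to about 2 mm. A picture is of the moment at which its call begins: read the wrist's pose just before it. There is no depth.
- r.close_job(): hands the job in; it is judged then, once.
The state is a dict: "time": time; "joint_positions": joint angles; "joint_vel": joint speeds; "joint_torque": joint torques, N m; "ee_pos": TCP position; "eef_rot": TCP orientation; "ft_force": force on the tool from outside, world axes, zero at the start; "torque": the same for the moment, N m; "width": finger opening in m; "grip_force": force on a finger pad.
Only numpy, scipy, OpenCV 4.12 (cv2) and the standard library are available. Lean on these libraries where they do the work, as an engineer would, in place of code of your own. Each camera call takes 0.05 s, during which the arm holds its last target. There are 200 camera calls.

## Working session

There is one attempt and no reset: what is moved stays moved. The work goes in short steps, Python scripts to look and compute and a shell command to move; the robot and the scene stay as the last step left them, time stands still between calls to the robot, and variables do not carry over. Pictures are saved under pics/ and viewed, at most 10 in all, crops included, and the job is handed in when it is done.

```bash
mkdir -p pics; cat > h.py <<'E'
import numpy as np, cv2
from bench import r
from scipy.spatial.transform import Rotation as Ro
def save(n,name,crop=None):
    c=r.camera(n); im=c["color"][:,:,::-1]
    cv2.imwrite(f"pics/{name}.png",im); return c
def ray(c,u,v,z):
    K=np.array(c["mtx"]);R=np.array(c["R"]);t=np.array(c["t"])
    o=-R.T@t; d=R.T@np.linalg.solve(K,[u,v,1]); return o+d*(z-o[2])/d[2]
def proj(c,X):
    p=np.array(c["mtx"])@(np.array(c["R"])@np.array(X)+np.array(c["t"])); return p[:2]/p[2]
E
python3 - <<'E'
from h import *
import pickle
for n in("scene","top"):
    c=save(n,n+"0"); pickle.dump(c,open(n+".pkl","wb")); print(n,-c["R"].T@c["t"],c["R"][2])
s=r.read_state();print({k:np.round(v,3) for k,v in s.items()}, r.tcp_to_tips)
E
```

```text
scene [-0.35496611 -0.53075262  1.13491815] [ 0.64661283  0.35665266 -0.67430759]
top [ 0.46332431 -0.0438205   1.74030358] [ 0.05372675  0.00746436 -0.99852778]
{'time': np.float64(0.1), 'joint_positions': array([-1.254,  0.333, -0.065,  1.461,  0.022,  1.35 , -0.088]), 'joint_vel': array([-0.001, -0.001,  0.001, -0.002, -0.   ,  0.   ,  0.   ]), 'joint_torque': array([ 2.0000e-03, -6.2454e+01,  2.5000e-02, -3.9072e+01, -6.1000e-02,
        3.6000e-02,  0.0000e+00]), 'ee_pos': array([0.208, 0.589, 0.233]), 'eef_rot': array([ 0.169,  0.986, -0.001, -0.   ]), 'ft_force': array([-0.361,  0.535,  0.045]), 'torque': array([ 0.041,  0.03 , -0.013]), 'grip_force': np.float64(0.0), 'width': np.float64(0.087)} 0.011
```

View pics/scene0.png

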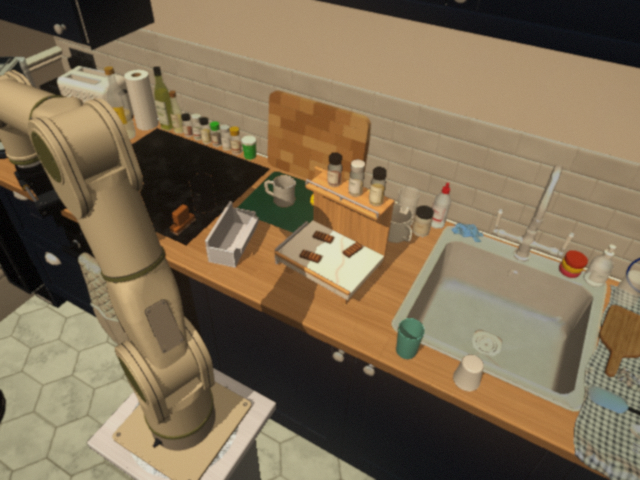

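View pics/top0.png

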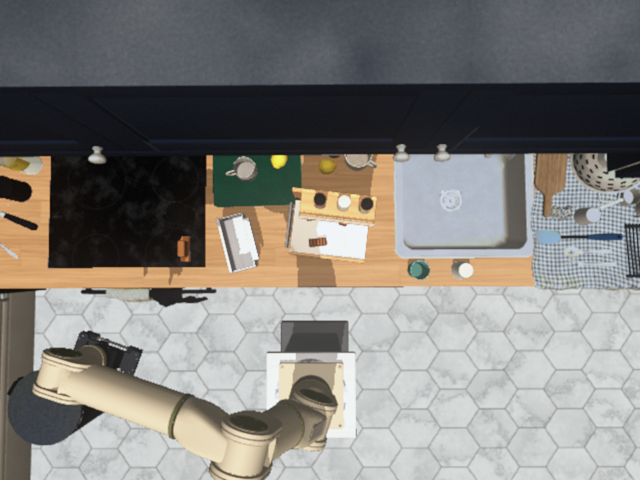

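Overview seen: the stand is at top px (330,228), the bin at (238,242), and the scraper at (184,249). Now closer crops.

```bash
python3 - <<'E'
import cv2,numpy as np
a=cv2.imread("pics/top0.png")[180:290,165:385]; b=cv2.imread("pics/scene0.png")[140:300,160:400]
a=cv2.resize(a,None,fx=3.6,fy=3.6,interpolation=cv2.INTER_CUBIC); b=cv2.resize(b,None,fx=3.3,fy=3.3,interpolation=cv2.INTER_CUBIC)
cv2.imwrite("pics/topc.png",a);cv2.imwrite("pics/scenec.png",b)
E
```

```text
(no output)
```

View pics/topc.png

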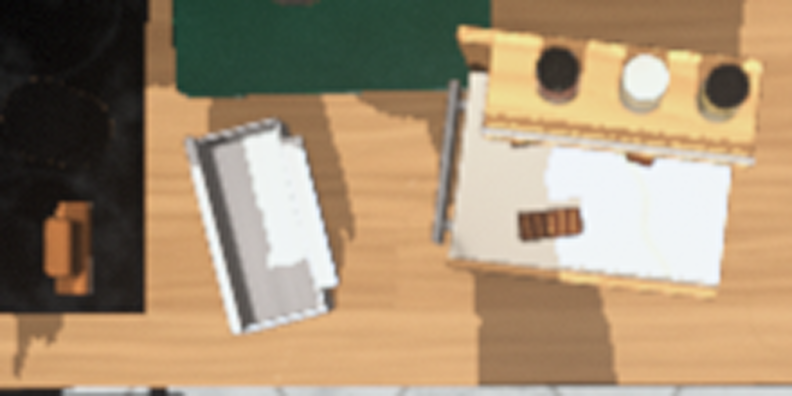

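View pics/scenec.png

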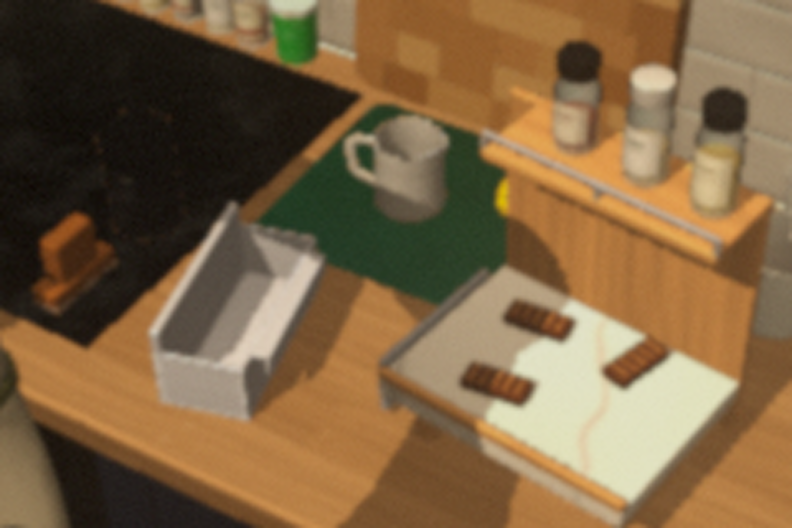

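The top crop shows the stand yawed a few degrees: rail at (438,240)-(455,82), marble front-left (450,262), front-right (718,292), ledge front (487,135)-(752,162). The bin's high wall is on the left, (187,140)-(237,333), with the lip on the right. The scraper is at (68,248), with its long axis along the crop's vertical.

```bash
cat >> h.py <<'E'
import pickle,os
if os.path.exists("top.pkl"):
    T=pickle.load(open("top.pkl","rb"));S=pickle.load(open("scene.pkl","rb"))
E
python3 - <<'E'
from h import *
t=lambda u,v,z:np.round(ray(T,165+u/3.6,180+v/3.6,z),4)
s=lambda u,v,z:np.round(ray(S,160+u/3.3,140+v/3.3,z),4)
print("K",T["mtx"],S["mtx"])
for n,p in dict(railF=(438,240,.078),railB=(455,82,.078),mFL=(448,262,.093),mFR=(716,295,.093),mR_back=(731,165,.085),ledL=(487,135,.275),ledR=(752,162,.275),binBO=(187,140,.092),binFO=(237,333,.092),binBR=(278,120,.066),lipF=(337,287,.066),lipB=(298,135,.066),binFR=(330,308,.066),sg=(58,241,.0765),sfB=(76,202,.0265),sfF=(76,295,.0265),cr=(550,223,.097)).items(): print("T",n,t(*p))
for n,p in dict(railF=(383,365,.078),railB=(487,270,.078),mFL=(383,372,.093),mFR=(622,512,.093),mBR=(738,382,.085),mBL=(505,266,.085),ledL=(483,140,.275),ledR=(717,250,.275),c0=(498,384,.097),c1=(540,320,.097),c2=(637,362,.097),binFO=(153,345,.092),binBO=(232,205,.092),lipB=(322,250,.066),sg=(68,232,.0765),sf=(75,280,.0265),sfF=(35,300,.0265),sfB=(115,262,.0265)).items(): print("S",n,s(*p))
E
```

```text
K [[479.3999039    0.         319.10407433]
 [  0.         479.3999039  238.95497105]
 [  0.           0.           1.        ]] [[504.74583893   0.         313.07809768]
 [  0.         504.74583893 228.84587369]
 [  0.           0.           1.        ]]
T railF [0.5265 0.0813 0.078 ]
T railB [0.6796 0.0647 0.078 ]
T mFL [0.5049 0.0707 0.093 ]
T mFR [ 0.4723 -0.1848  0.093 ]
T mR_back [ 0.5971 -0.201   0.085 ]
T ledL [0.6084 0.0246 0.275 ]
T ledR [ 0.5842 -0.2009  0.275 ]
T binBO [0.6232 0.3214 0.092 ]
T binFO [0.4381 0.2722 0.092 ]
T binBR [0.6448 0.2383 0.066 ]
T lipF [0.4818 0.1803 0.066 ]
T lipB [0.63   0.2187 0.066 ]
T binFR [0.4615 0.1871 0.066 ]
T sg [0.5273 0.449  0.0765]
T sfB [0.568  0.4463 0.0265]
T sfF [0.4754 0.4453 0.0265]
T cr [ 0.5415 -0.0269  0.097 ]
S railF [0.5196 0.0751 0.078 ]
S railB [0.6782 0.0595 0.078 ]
S mFL [0.4998 0.0618 0.093 ]
S mFR [ 0.4638 -0.1919  0.093 ]
S mBR [ 0.656  -0.2107  0.085 ]
S mBL [0.6851 0.0437 0.085 ]
S ledL [0.6279 0.0361 0.275 ]
S ledR [ 0.5992 -0.1948  0.275 ]
S c0 [ 0.5352 -0.0346  0.097 ]
S c1 [ 0.6251 -0.0269  0.097 ]
S c2 [ 0.6216 -0.127   0.097 ]
S binFO [0.4246 0.2574 0.092 ]
S binBO [0.6195 0.315  0.092 ]
S lipB [0.6329 0.2195 0.066 ]
S sg [0.5188 0.4395 0.0765]
S sf [0.5071 0.431  0.0265]
S sfF [0.4648 0.4451 0.0265]
S sfB [0.5483 0.4145 0.0265]
```

```bash
cat >> h.py <<'E'
def R_down(yaw,lean=None):
    "tool z down; tool y at world yaw (deg) from +y"
    a=np.radians(yaw); y=np.array([-np.sin(a),np.cos(a),0]); z=np.array([0,0,-1.]); return np.c_[np.cross(y,z),y,z]
def go(p,Rm):
    s=r.read_state(); R0=Ro.from_quat(s["eef_rot"]).as_matrix(); d=np.array(p)-s["ee_pos"]
    rv=np.degrees(Ro.from_matrix(R0.T@Rm).as_rotvec())/6
    print("turn first:",np.round(rv,2)," then shift(final frame)/30mm:",np.round(Rm.T@d/.03,2)," shift(cur frame):",np.round(R0.T@d/.03,2))
def wcam(name):
    s=r.read_state(); c=r.camera("wrist"); H=np.array(c["hand_eye"])
    R0=Ro.from_quat(s["eef_rot"]).as_matrix(); Rwc=R0@H[:3,:3]; twc=R0@H[:3,3]+s["ee_pos"]
    c["R"]=Rwc.T; c["t"]=-Rwc.T@twc
    cv2.imwrite(f"pics/{name}.png",c["color"][:,:,::-1]); pickle.dump(c,open(f"{name}.pkl","wb")); return c
E
python3 - <<'E'
from h import *
c=r.camera("wrist");print(np.round(c["hand_eye"],3),c["mtx"])
go([.46,.20,.36],R_down(0))
E
```

```text
[[ 0.001 -0.963 -0.269  0.075]
 [ 1.     0.001 -0.001  0.001]
 [ 0.001 -0.269  0.963 -0.152]
 [ 0.     0.     0.     1.   ]] [[367.07665938   0.         317.74861056]
 [  0.         367.07665938 238.22422998]
 [  0.           0.           1.        ]]
turn first: [-0.01 -0.   -3.24]  then shift(final frame)/30mm: [ -8.39 -12.97  -4.24]  shift(cur frame): [-12.23  -9.43  -4.22]
```

```bash
python3 -m crank '[{"claw":-1,"az":-0.81,"dz":-1},{"az":-0.81,"dz":-1},{"az":-0.81,"dz":-1},{"az":-0.81,"dz":-1},{"dx":-0.6,"dy":-1},{"dx":-0.6,"dy":-1},{"dx":-0.6,"dy":-1},{"dx":-0.6,"dy":-1}]'; python3 -m crank '[{"dx":-0.65,"dy":-1},{"dx":-0.65,"dy":-1},{"dx":-0.65,"dy":-1},{"dx":-0.65,"dy":-1},{"dx":-0.65,"dy":-1},{"dx":-0.65,"dy":-1},{"dx":-0.65,"dy":-1},{"dx":-0.65,"dy":-1}]';python3 -m crank '[{"dx":-0.65,"dy":-1},{"az":0},{"az":0}]';  python3 - <<'E'
from h import *
wcam("w1"); s=r.read_state(); print(s["ee_pos"],s["eef_rot"],s["ft_force"])
E
```

```text
[0.20823359 0.58906308 0.23308308] [ 1.69078273e-01  9.85602541e-01 -4.08166953e-04 -5.70686418e-05] [ 0.81268415 -0.45631817 -0.96296488]invalid input at $[0]: expected keys claw, dx, dy, dz, ax, ay, az
invalid input at $[0]: expected keys claw, dx, dy, dz, ax, ay, az
invalid input at $[0]: expected keys claw, dx, dy, dz, ax, ay, az
```

View pics/w1.png

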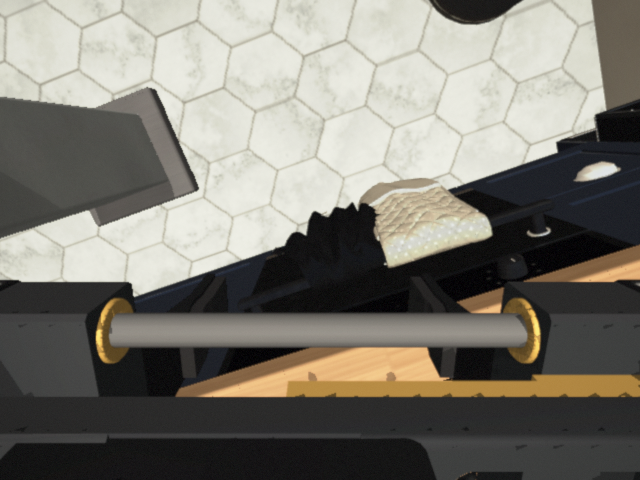

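The wrist view covers the robot side of the tool, with gripper parts below row 280. The rows need all seven keys, so I'm resending them.

```bash
python3 -m crank '[{"claw":-1,"dx":0,"dy":0,"dz":-1,"ax":0,"ay":0,"az":-0.81},{"claw":-1,"dx":0,"dy":0,"dz":-1,"ax":0,"ay":0,"az":-0.81},{"claw":-1,"dx":0,"dy":0,"dz":-1,"ax":0,"ay":0,"az":-0.81},{"claw":-1,"dx":0,"dy":0,"dz":-1,"ax":0,"ay":0,"az":-0.81},{"claw":-1,"dx":-0.9,"dy":-0.9,"dz":0,"ax":0,"ay":0,"az":0},{"claw":-1,"dx":-0.9,"dy":-0.9,"dz":0,"ax":0,"ay":0,"az":0},{"claw":-1,"dx":-0.9,"dy":-0.9,"dz":0,"ax":0,"ay":0,"az":0},{"claw":-1,"dx":-0.9,"dy":-0.9,"dz":0,"ax":0,"ay":0,"az":0}]' && python3 -m crank '[{"claw":-1,"dx":-0.9,"dy":-0.9,"dz":0,"ax":0,"ay":0,"az":0},{"claw":-1,"dx":-0.9,"dy":-0.9,"dz":0,"ax":0,"ay":0,"az":0},{"claw":-1,"dx":-0.9,"dy":-0.9,"dz":0,"ax":0,"ay":0,"az":0},{"claw":-1,"dx":-0.9,"dy":-0.9,"dz":0,"ax":0,"ay":0,"az":0},{"claw":-1,"dx":-0.9,"dy":-0.9,"dz":0,"ax":0,"ay":0,"az":0},{"claw":-1,"dx":-0.9,"dy":-0.9,"dz":0,"ax":0,"ay":0,"az":0},{"claw":-1,"dx":-0.9,"dy":-0.9,"dz":0,"ax":0,"ay":0,"az":0},{"claw":-1,"dx":-0.9,"dy":-0.9,"dz":0,"ax":0,"ay":0,"az":0}]' && python3 -m crank '[{"claw":-1,"dx":-0.9,"dy":-0.9,"dz":0,"ax":0,"ay":0,"az":0},{"claw":-1,"dx":-0.9,"dy":-0.9,"dz":0,"ax":0,"ay":0,"az":0},{"claw":-1,"dx":0,"dy":0,"dz":0,"ax":0,"ay":0,"az":0},{"claw":-1,"dx":0,"dy":0,"dz":0,"ax":0,"ay":0,"az":0}]';  python3 - <<'E'
from h import *
wcam("w2"); s=r.read_state(); print(s)
E
```

```text
time: 0.87
ee_pos: [0.3172, 0.4798, 0.3535]
eef_rot: [0.0, 1.0, 0.0, 0.0]
ft_force: [0.7, 0.5, 0.6]
width: 0.0871
grip_force: 0.0
time: 1.53
ee_pos: [0.5331, 0.2636, 0.3536]
eef_rot: [0.0, 1.0, 0.0, -0.0]
ft_force: [0.1, -0.1, 0.8]
width: 0.0871
grip_force: 0.0
time: 1.87
ee_pos: [0.5874, 0.2085, 0.3529]
eef_rot: [0.003, 1.0, -0.001, -0.0]
ft_force: [0.0, 1.2, 0.5]
width: 0.0868
grip_force: 0.0
{'time': 1.9167, 'joint_positions': array([-0.59817305,  0.29772376,  0.23990806,  1.27036048, -0.06996319,
        1.5822814 ,  1.19980083]), 'joint_vel': array([-0.03074266, -0.01547099, -0.02973697,  0.00552526, -0.00276986,
        0.00087048, -0.00381915]), 'joint_torque': array([  2.79574759, -58.79690409,   5.44186279, -39.94657874,
         0.33379376,   0.0656705 ,   0.13420138]), 'ee_pos': array([0.58629558, 0.21068106, 0.35308416]), 'eef_rot': array([ 8.99530799e-04,  9.99999521e-01, -4.20161143e-05, -3.84677814e-04]), 'ft_force': array([0.02022312, 0.26449903, 0.06568964]), 'torque': array([ 0.02736205,  0.05463056, -0.01461194]), 'grip_force': 0.0, 'width': 0.08696066042832258}
```

View pics/w2.png

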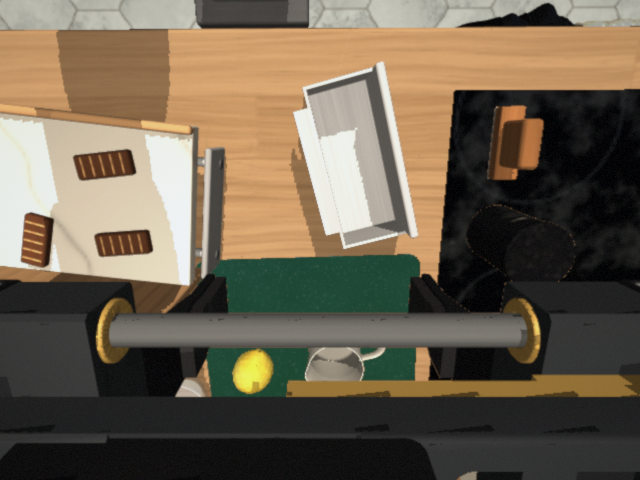

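The wrist image shows everything: rail at about (210,150)-(207,280), marble end edge at u~195, crusts at (104,164), (123,243) and (37,240). The bin's high wall runs (380,65)-(411,235), with the lip plate (300,112)-(330,233) on the left, and the scraper is at (515,143). The black tin is at (520,245). Next I'll extract the edges numerically.

```bash
python3 - <<'E'
from h import *
c=pickle.load(open("w2.pkl","rb")); im=c["color"]; g=cv2.cvtColor(im,cv2.COLOR_RGB2GRAY)
for v in (158,190,215,240,265): print("rail",v,list(g[v,186:230]))
for v in (90,130,170,210): u0=int(385+(v-90)*.178); print("wall",v,u0-18,list(g[v,u0-18:u0+22]))
for v in (130,170,210): u0=int(304+(v-130)*.27); print("lip",v,u0-12,list(g[v,u0-12:u0+26]))
hsv=cv2.cvtColor(im,cv2.COLOR_RGB2HSV)
m=((g<95)&(hsv[:,:,1]>90))[:280,:190].astype(np.uint8)*255
m=cv2.morphologyEx(m,cv2.MORPH_CLOSE,np.ones((7,7)))
for k in cv2.findContours(m,0,2)[0]:
    if cv2.contourArea(k)>400:
        (a,b),wh,an=cv2.minAreaRect(k); print("crust",a,b,wh,an,ray(c,a,b,.095).round(4))
E
```

```text
rail 158 [np.uint8(239), np.uint8(239), np.uint8(239), np.uint8(239), np.uint8(237), np.uint8(219), np.uint8(145), np.uint8(88), np.uint8(78), np.uint8(79), np.uint8(81), np.uint8(92), np.uint8(113), np.uint8(120), np.uint8(117), np.uint8(115), np.uint8(115), np.uint8(120), np.uint8(145), np.uint8(174), np.uint8(202), np.uint8(209), np.uint8(205), np.uint8(192), np.uint8(168), np.uint8(111), np.uint8(76), np.uint8(67), np.uint8(69), np.uint8(67), np.uint8(68), np.uint8(67), np.uint8(68), np.uint8(68), np.uint8(72), np.uint8(65), np.uint8(62), np.uint8(69), np.uint8(89), np.uint8(113), np.uint8(150), np.uint8(161), np.uint8(162), np.uint8(164)]
rail 190 [np.uint8(241), np.uint8(241), np.uint8(240), np.uint8(240), np.uint8(234), np.uint8(187), np.uint8(122), np.uint8(95), np.uint8(92), np.uint8(93), np.uint8(98), np.uint8(114), np.uint8(121), np.uint8(120), np.uint8(121), np.uint8(123), np.uint8(123), np.uint8(129), np.uint8(170), np.uint8(204), np.uint8(211), np.uint8(208), np.uint8(192), np.uint8(160), np.uint8(105), np.uint8(72), np.uint8(70), np.uint8(67), np.uint8(69), np.uint8(69
[... 5996 characters left out ...]
t8(236), np.uint8(236), np.uint8(236), np.uint8(236), np.uint8(236), np.uint8(237), np.uint8(236), np.uint8(228), np.uint8(234), np.uint8(238), np.uint8(239), np.uint8(239), np.uint8(239), np.uint8(238), np.uint8(236), np.uint8(239), np.uint8(239), np.uint8(238), np.uint8(238), np.uint8(238), np.uint8(239), np.uint8(238)]
crust 123.02876281738281 242.9314422607422 (22.74949836730957, 55.41032791137695) 86.18592071533203 [ 0.6319 -0.0181  0.095 ]
crust 36.54950714111328 239.5049591064453 (27.463027954101562, 51.84143829345703) 5.710593223571777 [ 0.6274 -0.118   0.095 ]
crust 104.05488586425781 164.493896484375 (24.84709358215332, 58.749568939208984) 83.6598129272461 [ 0.5421 -0.0257  0.095 ]
```

```bash
python3 - <<'E'
from h import *
c=pickle.load(open("w2.pkl","rb")); g=cv2.cvtColor(c["color"],cv2.COLOR_RGB2GRAY)
def line(n,pts,z):
    P=np.array([ray(c,u,v,z) for u,v in pts]); a,b=np.polyfit(P[:,0],P[:,1],1); print(n,"yaw",round(np.degrees(np.arctan(a)),2),"y at x=.53/.6",np.round([a*.53+b,a*.6+b],4))
V=[158,190,215,240,265]
line("railout",zip([211.3,210.3,209.4,208.4,207.5],[v+.5 for v in V]),.078)
line("railin",zip([204.7,204.4,203.5,202.3,201.4],[v+.5 for v in V]),.078)
line("marble",zip([192.3,191.9,191.3,190.8,190.3],[v+.5 for v in V]),.085)
W=[90,130,170,210]
line("wallin",zip([381,389,397.1,405.3],[v+.5 for v in W]),.092)
line("wallout",zip([389.6,397.3,405.3,413.3],[v+.5 for v in W]),.092)
line("lip",zip([298.4,308.4,319.4],[v+.5 for v in W[1:]]),.066)
print("railfront",[int(x) for x in g[142:160,208]]); print("wallF",[int(x) for x in g[55:78,381]]); print("wallB",[int(x) for x in g[225:248,411]])
print("kerb/marble front at u=150",[int(x) for x in g[112:140,150]])
for u,v in((210,262),(200,158)): pass
h=cv2.cvtColor(c["color"],cv2.COLOR_RGB2HSV)
m=((h[:,:,0]<20)&(h[:,:,1]>120)&(g>50))[90:200,470:560].astype(np.uint8)*255
m2=((h[:,:,0]<20)&(h[:,:,1]>120)&(g>135))[90:200,470:560].astype(np.uint8)*255
for mm in(m,m2):
  k=max(cv2.findContours(mm,0,2)[0],key=cv2.contourArea);print(cv2.minAreaRect(k))
print([int(x) for x in g[143,485:550]]);
E
```

```text
railout yaw -6.79 y at x=.53/.6 [0.0888 0.0804]
railin yaw -6.87 y at x=.53/.6 [0.0816 0.0732]
marble yaw -6.61 y at x=.53/.6 [0.0694 0.0613]
wallin yaw 14.48 y at x=.53/.6 [0.2919 0.31  ]
wallout yaw 14.55 y at x=.53/.6 [0.301  0.3191]
lip yaw 14.29 y at x=.53/.6 [0.1927 0.2105]
railfront [167, 170, 169, 167, 166, 159, 169, 201, 206, 205, 205, 206, 206, 205, 204, 204, 205, 204]
wallF [170, 171, 169, 171, 173, 177, 199, 231, 236, 235, 237, 237, 236, 237, 236, 236, 236, 236, 236, 236, 236, 236, 235]
wallB [234, 234, 232, 231, 230, 228, 226, 220, 215, 210, 202, 185, 162, 161, 172, 174, 172, 170, 170, 169, 168, 171, 172]
kerb/marble front at u=150 [109, 109, 108, 108, 107, 107, 107, 111, 129, 169, 197, 201, 202, 200, 200, 193, 178, 139, 145, 192, 199, 199, 197, 201, 217, 236, 239, 238]
((48.70726776123047, 52.739654541015625), (46.47235107421875, 75.90242767333984), 4.14462423324585)
((44.0, 22.5), (18.0, 13.0), -0.0)
[18, 26, 23, 25, 32, 66, 71, 54, 42, 43, 38, 44, 55, 75, 87, 89, 67, 45, 43, 41, 43, 45, 45, 41, 42, 44, 44, 45, 46, 44, 45, 44, 44, 42, 53, 68, 86, 98, 106, 118, 126, 130, 130, 130, 132, 130, 131, 130, 131, 129, 127, 126, 125, 121, 112, 104, 63, 21, 10, 7, 3, 5, 8, 4, 1]
```

```bash
python3 - <<'E'
from h import *
c=pickle.load(open("w2.pkl","rb"))
rf=ray(c,208,148.5,.078); print("railfront",rf)
xs=np.array([.9931,-.1175]);ys=np.array([.1175,.9931])
# origin from front end x and line y
N=np.array([.565,np.interp(.565,[.53,.6],[.0852,.0768])]); # rail mid line point
s=(rf[:2]-N)@xs+.08; rm=N+s*xs; O=rm-.145*ys; print("railmid",rm,"origin",O)
print("kerb front",(ray(c,150,120.5,.093)[:2]-O)@xs)
for n,p in dict(c1=(123,243),c2=(36.5,239.5),c0=(104,164.5)).items():
    q=ray(c,*p,.096)[:2]-O; print(n,"stand",(q@xs).round(4),(q@ys).round(4))
a=np.radians(14.5);bx=np.array([np.cos(a),np.sin(a)])
f=ray(c,381,61.5,.092);b=ray(c,411,236,.092);print("wall ends",f,b,np.hypot(*(f-b)[:2]),(f+b)/2)
# scraper: foot u 490..(?) 
for p in((490,108,.0265),(490,180,.0265),(528,108,.0265),(519,119,.0765),(541,119,.0765),(541,168,.0765),(519,168,.0765)): print("scr",p,ray(c,*p).round(4))
pickle.dump((O,xs,ys),open("stand.pkl","wb"))
# tin top rim
print("tin",ray(c,478,235,0.113),ray(c,520,245,.0))
E
```

```text
railfront [0.52605227 0.08500757 0.078     ]
railmid [0.60556825 0.07620011] origin [ 0.58853075 -0.06779939]
kerb front -0.10314603463877826
c1 stand 0.037 0.055
c2 stand 0.0441 -0.0446
c0 stand -0.0512 0.0368
wall ends [0.43941437 0.27463286 0.092     ] [0.62569914 0.31733467 0.092     ] 0.19111635755621212 [0.53255675 0.29598377 0.092     ]
scr (490, 108, 0.0265) [0.4807 0.4211 0.0265]
scr (490, 180, 0.0265) [0.5688 0.4318 0.0265]
scr (528, 108, 0.0265) [0.481  0.4678 0.0265]
scr (519, 119, 0.0765) [0.4958 0.4326 0.0765]
scr (541, 119, 0.0765) [0.4959 0.457  0.0765]
scr (541, 168, 0.0765) [0.5495 0.4655 0.0765]
scr (519, 168, 0.0765) [0.5494 0.4402 0.0765]
tin [0.61911615 0.38576321 0.113     ] [0.66478604 0.49826806 0.        ]
```

```bash
python3 - <<'E'
from h import *
go([.532,.2967,.066],R_down(14.5))
E
```

```text
turn first: [ 0.   -0.01 -2.43]  then shift(final frame)/30mm: [1.03 3.23 9.57]  shift(cur frame): [1.81 2.86 9.57]
```

```bash
python3 -m crank '[{"claw":-1,"dx":0,"dy":0,"dz":0,"ax":0,"ay":0,"az":-0.81},{"claw":-1,"dx":0,"dy":0,"dz":0,"ax":0,"ay":0,"az":-0.81},{"claw":-1,"dx":0,"dy":0,"dz":0,"ax":0,"ay":0,"az":-0.81},{"claw":-1,"dx":0.26,"dy":0.81,"dz":0.9,"ax":0,"ay":0,"az":0},{"claw":-1,"dx":0.26,"dy":0.81,"dz":0.9,"ax":0,"ay":0,"az":0},{"claw":-1,"dx":0.26,"dy":0.81,"dz":0.9,"ax":0,"ay":0,"az":0},{"claw":-1,"dx":0.26,"dy":0.81,"dz":0.9,"ax":0,"ay":0,"az":0},{"claw":-1,"dx":0,"dy":0,"dz":0,"ax":0,"ay":0,"az":0}]'; python3 - <<'E'
from h import *
go([.532,.2967,.066],R_down(14.5))
E
```

```text
time: 2.58
ee_pos: [0.5245, 0.3036, 0.2398]
eef_rot: [-0.132, 0.991, -0.0, -0.004]
ft_force: [-0.7, 0.1, -0.3]
width: 0.0871
grip_force: 0.0
turn first: [ 0.01 -0.08  0.11]  then shift(final frame)/30mm: [-0.18 -0.29  5.79]  shift(cur frame): [-0.23 -0.29  5.79]
```

```bash
python3 -m crank '[{"claw":-1,"dx":0,"dy":0,"dz":1,"ax":0,"ay":0,"az":0.1},{"claw":-1,"dx":0,"dy":0,"dz":1,"ax":0,"ay":0,"az":0},{"claw":-1,"dx":0,"dy":0,"dz":0.5,"ax":0,"ay":0,"az":0},{"claw":-1,"dx":0,"dy":0,"dz":0,"ax":0,"ay":0,"az":0},{"claw":-1,"dx":0,"dy":0,"dz":0,"ax":0,"ay":0,"az":0}]'; python3 - <<'E'
from h import *
go([.532,.2967,.066],R_down(14.5))
E
```

```text
time: 3.0
ee_pos: [0.5305, 0.2983, 0.1707]
eef_rot: [-0.122, 0.992, 0.0, -0.001]
ft_force: [-0.1, -0.2, -0.1]
width: 0.0871
grip_force: 0.0
turn first: [ 0.   -0.01 -0.07]  then shift(final frame)/30mm: [-0.03 -0.06  3.49]  shift(cur frame): [-0.04 -0.06  3.49]
```

```bash
python3 -m crank '[{"claw":-1,"dx":-0.04,"dy":-0.06,"dz":0.8,"ax":0,"ay":0,"az":-0.07},{"claw":-1,"dx":0,"dy":0,"dz":0.8,"ax":0,"ay":0,"az":0},{"claw":-1,"dx":0,"dy":0,"dz":0.8,"ax":0,"ay":0,"az":0},{"claw":-1,"dx":0,"dy":0,"dz":0.8,"ax":0,"ay":0,"az":0},{"claw":-1,"dx":0,"dy":0,"dz":0.29,"ax":0,"ay":0,"az":0},{"claw":-1,"dx":0,"dy":0,"dz":0,"ax":0,"ay":0,"az":0},{"claw":-1,"dx":0,"dy":0,"dz":0,"ax":0,"ay":0,"az":0}]'; python3 -m crank '[{"claw":1,"dx":0,"dy":0,"dz":0,"ax":0,"ay":0,"az":0},{"claw":1,"dx":0,"dy":0,"dz":0,"ax":0,"ay":0,"az":0},{"claw":1,"dx":0,"dy":0,"dz":0,"ax":0,"ay":0,"az":0},{"claw":1,"dx":0,"dy":0,"dz":0,"ax":0,"ay":0,"az":0},{"claw":1,"dx":0,"dy":0,"dz":0,"ax":0,"ay":0,"az":0},{"claw":1,"dx":0,"dy":0,"dz":0,"ax":0,"ay":0,"az":0}]' 45
```

```text
time: 3.58
ee_pos: [0.5338, 0.2967, 0.0676]
eef_rot: [-0.125, 0.992, 0.0, 0.001]
ft_force: [0.8, -0.3, 0.4]
width: 0.087
grip_force: 0.0
time: 4.08
ee_pos: [0.5331, 0.296, 0.0661]
eef_rot: [-0.125, 0.992, 0.0, 0.0]
ft_force: [0.5, 0.9, -0.4]
width: 0.0549
grip_force: 0.0
```

```bash
python3 -m crank '[{"claw":1,"dx":0,"dy":0,"dz":0,"ax":0,"ay":0,"az":0},{"claw":1,"dx":0,"dy":0,"dz":0,"ax":0,"ay":0,"az":0},{"claw":1,"dx":0,"dy":0,"dz":0,"ax":0,"ay":0,"az":0},{"claw":1,"dx":0,"dy":0,"dz":0,"ax":0,"ay":0,"az":0},{"claw":1,"dx":0,"dy":0,"dz":0,"ax":0,"ay":0,"az":0},{"claw":1,"dx":0,"dy":0,"dz":0,"ax":0,"ay":0,"az":0},{"claw":1,"dx":0,"dy":0,"dz":0,"ax":0,"ay":0,"az":0},{"claw":1,"dx":0,"dy":0,"dz":0,"ax":0,"ay":0,"az":0}]';python3 -m crank '[{"claw":1,"dx":0,"dy":0,"dz":0,"ax":0,"ay":0,"az":0},{"claw":1,"dx":0,"dy":0,"dz":-0.4,"ax":0,"ay":0,"az":0},{"claw":1,"dx":0,"dy":0,"dz":-0.7,"ax":0,"ay":0,"az":0},{"claw":1,"dx":0,"dy":0,"dz":-0.7,"ax":0,"ay":0,"az":0},{"claw":1,"dx":0,"dy":0,"dz":0,"ax":0,"ay":0,"az":0.6},{"claw":1,"dx":0,"dy":0,"dz":0,"ax":0,"ay":0,"az":0.6},{"claw":1,"dx":0,"dy":0,"dz":0,"ax":0,"ay":0,"az":0.6},{"claw":1,"dx":0,"dy":0,"dz":0,"ax":0,"ay":0,"az":0.6}]'; python3 -m crank '[{"claw":1,"dx":0,"dy":0,"dz":0,"ax":0,"ay":0,"az":0.6},{"claw":1,"dx":0,"dy":0,"dz":0,"ax":0,"ay":0,"az":0.54},{"claw":1,"dx":0,"dy":0,"dz":0,"ax":0,"ay":0,"az":0},{"claw":1,"dx":0,"dy":0,"dz":0,"ax":0,"ay":0,"az":0}]'; python3 - <<'E'
from h import *
go([.6221,.2158,.121],R_down(-6.75))
E
```

```text
time: 4.75
ee_pos: [0.5331, 0.2959, 0.0658]
eef_rot: [-0.125, 0.992, 0.0, 0.0]
ft_force: [-0.3, 0.4, -0.6]
width: 0.0097
grip_force: 45.0
time: 5.42
ee_pos: [0.5329, 0.2957, 0.1204]
eef_rot: [0.002, 1.0, -0.0, -0.0]
ft_force: [-0.9, -0.4, -4.3]
width: 0.0094
grip_force: 45.0
time: 5.75
ee_pos: [0.5329, 0.2959, 0.1201]
eef_rot: [0.059, 0.998, -0.0, -0.0]
ft_force: [0.7, -1.1, -4.0]
width: 0.0098
grip_force: 45.0
turn first: [-0. -0. -0.]  then shift(final frame)/30mm: [-3.26 -2.3  -0.03]  shift(cur frame): [-3.27 -2.3  -0.03]
```

```bash
python3 -m crank '[{"claw":1,"dx":-0.55,"dy":-0.38,"dz":0,"ax":0,"ay":0,"az":0},{"claw":1,"dx":-0.55,"dy":-0.38,"dz":0,"ax":0,"ay":0,"az":0},{"claw":1,"dx":-0.55,"dy":-0.38,"dz":0,"ax":0,"ay":0,"az":0},{"claw":1,"dx":-0.54,"dy":-0.38,"dz":0,"ax":0,"ay":0,"az":0},{"claw":1,"dx":-0.54,"dy":-0.38,"dz":0,"ax":0,"ay":0,"az":0},{"claw":1,"dx":-0.54,"dy":-0.38,"dz":0,"ax":0,"ay":0,"az":0},{"claw":1,"dx":0,"dy":0,"dz":0,"ax":0,"ay":0,"az":0},{"claw":1,"dx":0,"dy":0,"dz":0,"ax":0,"ay":0,"az":0}]'; python3 - <<'E'
from h import *
s=r.read_state();print(s["ee_pos"],s["ft_force"])
go([.6162,.1661,.121],R_down(-6.75))
wcam("w3")
E
```

```text
time: 6.42
ee_pos: [0.6229, 0.2147, 0.1198]
eef_rot: [0.06, 0.998, -0.0, -0.0]
ft_force: [-0.9, 0.3, -4.1]
width: 0.0099
grip_force: 45.0
[0.62288732 0.21474896 0.11978589] [-0.86473263  0.25740434 -4.12840721]
turn first: [-0.01 -0.   -0.03]  then shift(final frame)/30mm: [ 0.03 -1.64 -0.04]  shift(cur frame): [ 0.03 -1.64 -0.04]
```

View pics/w3.png

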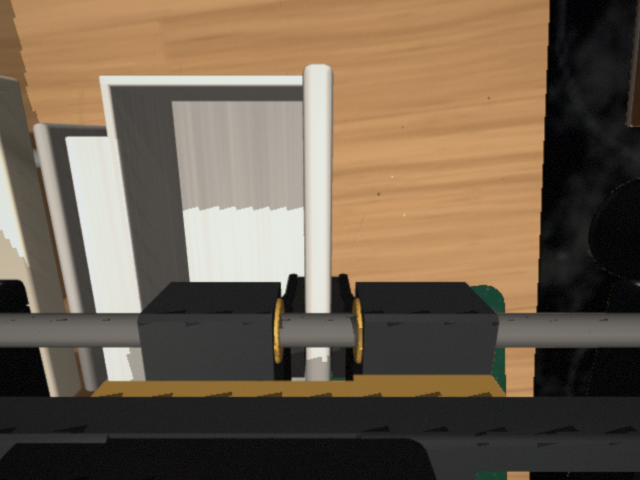

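The held bin shows its lip's outer edge at about u=67 (v=138) to 105 (v=380). The rail lies left of it at about u=40-60. Measuring both in the same image.

```bash
python3 - <<'E'
from h import *
c=pickle.load(open("w3.pkl","rb")); g=cv2.cvtColor(c["color"],cv2.COLOR_RGB2GRAY)
for v in (150,190,230,270): print(v,[int(x) for x in g[v,0:140]])
print("front ends rail u45", [int(x) for x in g[115:140,44]], "bin rim u200",[int(x) for x in g[66:92,200]])
E
```

```text
150 [191, 170, 143, 113, 86, 78, 73, 73, 74, 73, 71, 70, 68, 69, 68, 68, 69, 69, 68, 69, 69, 69, 69, 70, 68, 71, 70, 71, 71, 73, 72, 72, 75, 89, 94, 95, 102, 136, 158, 176, 185, 189, 189, 185, 186, 181, 178, 174, 170, 158, 138, 116, 93, 73, 63, 62, 58, 61, 62, 64, 62, 63, 64, 63, 60, 60, 83, 168, 218, 226, 227, 228, 228, 227, 228, 228, 227, 226, 227, 226, 224, 225, 226, 226, 226, 225, 225, 225, 226, 227, 227, 225, 225, 226, 227, 227, 225, 225, 223, 223, 222, 222, 223, 225, 226, 226, 226, 227, 227, 227, 226, 224, 222, 221, 220, 221, 224, 210, 164, 113, 87, 80, 71, 70, 73, 69, 71, 75, 74, 74, 71, 72, 72, 73, 74, 74, 72, 72, 70, 74]
190 [224, 224, 224, 224, 225, 225, 224, 224, 218, 211, 189, 161, 126, 97, 87, 86, 85, 85, 85, 84, 85, 83, 83, 82, 82, 83, 83, 84, 81, 82, 82, 82, 82, 81, 83, 81, 81, 80, 80, 79, 72, 62, 57, 54, 71, 127, 160, 178, 187, 190, 189, 191, 188, 183, 180, 175, 167, 151, 130, 106, 84, 67, 63, 63, 65, 63, 61, 64, 66, 63, 63, 62, 64, 78, 147, 214, 227, 229, 228, 229, 228, 229, 228, 229, 228, 227, 227, 225, 227, 227, 228, 227, 227, 227, 227, 228, 228, 227, 225, 227, 228
[... 1077 characters left out ...]
, 85, 83, 83, 83, 81, 67, 62, 58, 68, 117, 156, 179, 189, 191, 192, 191, 190, 184, 175, 166, 153, 133, 108, 89, 68, 63, 65, 64, 64, 63, 63, 65, 64, 65, 64, 70, 119, 204, 226, 229, 227, 228, 227, 228, 228, 229, 229, 229, 227, 227, 227, 229, 228, 227, 227, 227, 227, 227, 227, 227, 227, 227, 228, 227, 227, 226, 225, 224, 224, 225, 225, 226, 226, 227, 227, 227, 226, 225, 224, 224, 224, 221, 207, 166, 115, 87, 77, 73]
front ends rail u45 [144, 146, 148, 150, 148, 149, 150, 140, 126, 140, 155, 160, 166, 165, 167, 168, 170, 170, 171, 173, 173, 175, 175, 177, 177] bin rim u200 [144, 143, 143, 143, 145, 145, 145, 146, 147, 175, 222, 227, 228, 228, 228, 229, 227, 221, 192, 145, 99, 77, 73, 73, 71, 72]
```

```bash
python3 - <<'E'
from h import *
O,xs,ys=pickle.load(open("stand.pkl","rb")); c=pickle.load(open("w3.pkl","rb"))
def line(n,us,z,V=(150,190,230,270)):
    P=np.array([ray(c,u,v+.5,z)[:2]-O for u,v in zip(us,V)]); X=P@xs;Y=P@ys; a,b=np.polyfit(X,Y,1); print(n,"yaw rel stand",np.degrees(a).round(2),"y@x=0",b.round(4))
line("railin",[37.2,45.5,53.7,61.7],.078); line("railout",[51.1,58.7,66.2,73.8],.078); line("marble",[12.5,21.4,30],.085,(190,230,270))
line("lipout",[67.2,74.5,81.7,88.8],.120); line("-ywall inner",[119.3,125.3,131,136.8],.120)
print("rail front x",((ray(c,44,122.5,.078)[:2]-O)@xs), "bin front x",((ray(c,200,75.5,.120)[:2]-O)@xs))
print("tcp stand y",((r.read_state()["ee_pos"][:2]-O)@ys),((r.read_state()["ee_pos"][:2]-O)@xs))
E
```

```text
railin yaw rel stand 0.13 y@x=0 0.1414
railout yaw rel stand -0.18 y@x=0 0.1481
marble yaw rel stand -0.42 y@x=0 0.1294
lipout yaw rel stand -0.04 y@x=0 0.1846
-ywall inner yaw rel stand 0.11 y@x=0 0.2058
rail front x -0.08035585803470881 bin front x -0.09586939994086253
tcp stand y 0.28597951290171375 -3.468958159868335e-05
```

```bash
python3 -m crank '[{"claw":1,"dx":0,"dy":-0.42,"dz":0,"ax":0,"ay":0,"az":0},{"claw":1,"dx":0,"dy":-0.42,"dz":0,"ax":0,"ay":0,"az":0},{"claw":1,"dx":0,"dy":-0.42,"dz":0,"ax":0,"ay":0,"az":0},{"claw":1,"dx":0,"dy":-0.41,"dz":0,"ax":0,"ay":0,"az":0},{"claw":1,"dx":0,"dy":0,"dz":0,"ax":0,"ay":0,"az":0},{"claw":1,"dx":0,"dy":0,"dz":0,"ax":0,"ay":0,"az":0},{"claw":1,"dx":0,"dy":0,"dz":0,"ax":0,"ay":0,"az":0}]'; python3 - <<'E'
from h import *
O,xs,ys=pickle.load(open("stand.pkl","rb"))
s=r.read_state();p=s["ee_pos"][:2]-O;print(p@xs,p@ys-.2356,s["ee_pos"][2]);go([*(O+.2357*ys),.121],R_down(-6.75))
E
```

```text
time: 7.05
ee_pos: [0.6163, 0.1669, 0.12]
eef_rot: [0.06, 0.998, 0.0, 0.0]
ft_force: [-0.3, 0.3, -3.2]
width: 0.0098
grip_force: 45.0
-4.171489136000836e-05 0.0007326048829049969 0.11998536389012934
turn first: [ 0.01  0.   -0.02]  then shift(final frame)/30mm: [-0.   -0.02 -0.03]  shift(cur frame): [-0.   -0.02 -0.03]
```

Within 1 mm, so I'll lower slowly.

```bash
python3 -m crank '[{"claw":1,"dx":0,"dy":-0.02,"dz":0.3,"ax":0,"ay":0,"az":0},{"claw":1,"dx":0,"dy":0,"dz":0.3,"ax":0,"ay":0,"az":0},{"claw":1,"dx":0,"dy":0,"dz":0.25,"ax":0,"ay":0,"az":0},{"claw":1,"dx":0,"dy":0,"dz":0,"ax":0,"ay":0,"az":0}]'; python3 -m crank '[{"claw":1,"dx":0,"dy":0,"dz":0.2,"ax":0,"ay":0,"az":0},{"claw":1,"dx":0,"dy":0,"dz":0.18,"ax":0,"ay":0,"az":0},{"claw":1,"dx":0,"dy":0,"dz":0,"ax":0,"ay":0,"az":0},{"claw":1,"dx":0,"dy":0,"dz":0,"ax":0,"ay":0,"az":0},{"claw":1,"dx":0,"dy":0,"dz":0,"ax":0,"ay":0,"az":0}]'
```

```text
time: 7.38
ee_pos: [0.6148, 0.1658, 0.0914]
eef_rot: [0.06, 0.998, -0.001, -0.002]
ft_force: [0.2, 0.2, -3.7]
width: 0.0095
grip_force: 45.0
time: 7.8
ee_pos: [0.6163, 0.1659, 0.0831]
eef_rot: [0.06, 0.998, 0.0, 0.0]
ft_force: [-0.9, 0.8, -3.5]
width: 0.0097
grip_force: 45.0
```

```bash
python3 -m crank '[{"claw":1,"dx":0,"dy":0,"dz":0.05,"ax":0,"ay":0,"az":0},{"claw":1,"dx":0,"dy":0,"dz":0.03,"ax":0,"ay":0,"az":0},{"claw":1,"dx":0,"dy":0,"dz":0,"ax":0,"ay":0,"az":0},{"claw":1,"dx":0,"dy":0,"dz":0,"ax":0,"ay":0,"az":0}]'
```

```text
time: 8.13
ee_pos: [0.6165, 0.1661, 0.0812]
eef_rot: [0.06, 0.998, 0.0, 0.0]
ft_force: [-1.3, 1.3, 4.2]
width: 0.0098
grip_force: 45.0
```

```bash
python3 -m crank '[{"claw":0.5,"dx":0,"dy":0,"dz":0,"ax":0,"ay":0,"az":0},{"claw":0.3,"dx":0,"dy":0,"dz":0,"ax":0,"ay":0,"az":0},{"claw":0,"dx":0,"dy":0,"dz":0,"ax":0,"ay":0,"az":0},{"claw":0,"dx":0,"dy":0,"dz":0,"ax":0,"ay":0,"az":0},{"claw":0,"dx":0,"dy":0,"dz":0,"ax":0,"ay":0,"az":0},{"claw":0,"dx":0,"dy":0,"dz":0,"ax":0,"ay":0,"az":0},{"claw":0,"dx":0,"dy":0,"dz":0,"ax":0,"ay":0,"az":0},{"claw":0,"dx":0,"dy":0,"dz":0,"ax":0,"ay":0,"az":0}]' 20; python3 -m crank '[{"claw":0,"dx":0,"dy":0,"dz":-0.4,"ax":0,"ay":0,"az":0},{"claw":0,"dx":0,"dy":0,"dz":-0.8,"ax":0,"ay":0,"az":0},{"claw":0,"dx":0,"dy":0,"dz":-1,"ax":0,"ay":0,"az":0},{"claw":0,"dx":0,"dy":0,"dz":-1,"ax":0,"ay":0,"az":0},{"claw":0,"dx":0,"dy":0,"dz":-1,"ax":0,"ay":0,"az":0},{"claw":0,"dx":0,"dy":0,"dz":0,"ax":0,"ay":0,"az":0},{"claw":0,"dx":0,"dy":0,"dz":0,"ax":0,"ay":0,"az":0}]'; python3 - <<'E'
from h import *
wcam("w4")
O,xs,ys=pickle.load(open("stand.pkl","rb"))
a=np.degrees(0);go([.5227,.4475,.20],R_down(3))
E
```

```text
time: 8.8
ee_pos: [0.6162, 0.1659, 0.0805]
eef_rot: [0.06, 0.998, 0.0, -0.0]
ft_force: [-0.0, 0.3, -0.5]
width: 0.0427
grip_force: 0.0
time: 9.38
ee_pos: [0.6173, 0.1661, 0.2095]
eef_rot: [0.06, 0.998, 0.001, 0.002]
ft_force: [-0.1, -0.4, -0.6]
width: 0.0436
grip_force: 0.0
turn first: [ 0.01  0.01 -1.64]  then shift(final frame)/30mm: [2.63 9.54 0.25]  shift(cur frame): [4.22 8.94 0.25]
```

View pics/w4.png

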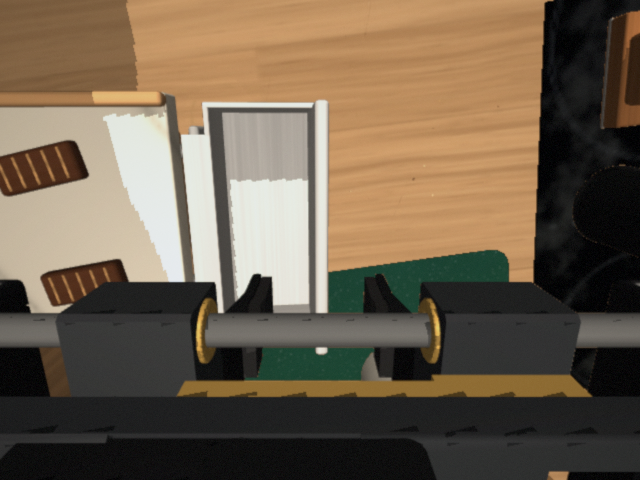

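The bin hangs with its lip over the rail, parallel to the slab end (lip at u 183-208, wall at u 207-327), and it's let go. Moving over the scraper for a close measurement.

```bash
python3 -m crank '[{"claw":-1,"dx":0.3,"dy":0.9,"dz":-0.3,"ax":0,"ay":0,"az":-0.4},{"claw":-1,"dx":0.3,"dy":0.9,"dz":0,"ax":0,"ay":0,"az":-0.4},{"claw":-1,"dx":0.3,"dy":0.9,"dz":0,"ax":0,"ay":0,"az":-0.3},{"claw":-1,"dx":0.3,"dy":0.9,"dz":0,"ax":0,"ay":0,"az":0},{"claw":-1,"dx":0.3,"dy":0.9,"dz":0,"ax":0,"ay":0,"az":0},{"claw":-1,"dx":0.3,"dy":0.9,"dz":0,"ax":0,"ay":0,"az":0},{"claw":-1,"dx":0,"dy":0.9,"dz":0,"ax":0,"ay":0,"az":0},{"claw":-1,"dx":0,"dy":0.9,"dz":0,"ax":0,"ay":0,"az":0}]'; python3 -m crank '[{"claw":-1,"dx":0,"dy":0.7,"dz":0,"ax":0,"ay":0,"az":0},{"claw":-1,"dx":0,"dy":0,"dz":0,"ax":0,"ay":0,"az":0},{"claw":-1,"dx":0,"dy":0,"dz":0,"ax":0,"ay":0,"az":0},{"claw":-1,"dx":0,"dy":0,"dz":0,"ax":0,"ay":0,"az":0}]'; python3 - <<'E'
from h import *
c=wcam("w5"); im=c["color"]; h=cv2.cvtColor(im,cv2.COLOR_RGB2HSV);g=cv2.cvtColor(im,cv2.COLOR_RGB2GRAY)
m=((h[:,:,0]<22)&(h[:,:,1]>90)&(g>25)).astype(np.uint8)*255; m[280:]=0
for k in cv2.findContours(m,0,2)[0]:
    if cv2.contourArea(k)>800: print(cv2.contourArea(k),cv2.boundingRect(k),cv2.minAreaRect(k))
s=slice(200,460)
cv2.imwrite("pics/w5c.png",cv2.resize(im[0:280,200:480,::-1],None,fx=2.1,fy=2.1))
E
```

```text
time: 10.1
ee_pos: [0.568, 0.385, 0.2144]
eef_rot: [0.002, 1.0, -0.001, -0.001]
ft_force: [-0.0, 0.9, -0.2]
width: 0.0846
grip_force: 0.0
time: 10.43
ee_pos: [0.5694, 0.4036, 0.2145]
eef_rot: [0.003, 1.0, -0.001, -0.001]
ft_force: [-0.2, -0.9, -0.2]
width: 0.087
grip_force: 0.0
3921.0 (350, 115, 44, 103) ((371.5, 166.0), (102.0, 43.0), 90.0)
98737.0 (0, 4, 640, 276) ((320.1916809082031, 141.7944793701172), (273.8970031738281, 640.6389770507812), 89.35865020751953)
```

View pics/w5c.png

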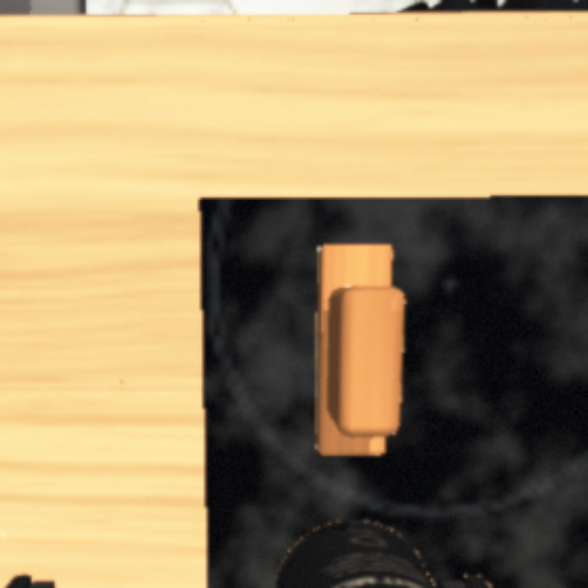

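The scraper's foot corners in the crop are (320,245), (392,245), (386,455) and (317,453), and its grip top spans (340,288)-(403,435). The tin's rim is at (355,530).

```bash
cat >> h.py <<'E'
def R_lean(yaw,lean):
    a=np.radians(yaw); return R_down(yaw)@Ro.from_euler('y',-lean,degrees=True).as_matrix()
def stand(x,y): 
    O,xs,ys=pickle.load(open("stand.pkl","rb")); return O+x*xs+y*ys
E
python3 - <<'E'
from h import *
c=pickle.load(open("w5.pkl","rb"))
q=lambda x,y,z:ray(c,200+x/2.1,y/2.1,z)[:2].round(4)
F=[q(*p,.0265) for p in((320,245),(392,245),(386,455),(317,453))];G=[q(*p,.0765) for p in((338,287),(406,289),(401,436),(340,434))]
print(F,np.mean(F,0));print(G,np.mean(G,0)); print("tin",q(355,520,.113), q(280,575,.113),q(432,575,.113))
for P in(F,G): print(np.degrees(np.arctan2(P[3][1]-P[0][1],P[3][0]-P[0][0])),np.degrees(np.arctan2(P[2][1]-P[1][1],P[2][0]-P[1][0])))
s=r.read_state();print(s["joint_positions"].round(2)); go([.52,.448,.20],R_lean(2,38))
E
```

```text
[array([0.4787, 0.4349]), array([0.4789, 0.465 ]), array([0.5688, 0.4664]), array([0.5677, 0.4353])] [0.523525 0.4504  ]
[array([0.4957, 0.4373]), array([0.4965, 0.462 ]), array([0.5506, 0.4628]), array([0.5497, 0.4395])] [0.523125 0.4504  ]
tin [0.5728 0.4412] [0.5929 0.4155] [0.5931 0.4688]
0.25750738757889513 0.8921869623677187
2.332982301969835 0.8471956200772209
[-0.79  0.5   0.16  1.27 -0.08  1.37  0.93]
turn first: [-0.14 -6.34 -0.37]  then shift(final frame)/30mm: [ 1.57  1.55 -0.6 ]  shift(cur frame): [1.67 1.48 0.5 ]
```

```bash
python3 -m crank '[{"claw":-1,"dx":0,"dy":0,"dz":0,"ax":0,"ay":-0.9,"az":0},{"claw":-1,"dx":0,"dy":0,"dz":0,"ax":0,"ay":-0.9,"az":0},{"claw":-1,"dx":0,"dy":0,"dz":0,"ax":0,"ay":-0.9,"az":0},{"claw":-1,"dx":0,"dy":0,"dz":0,"ax":0,"ay":-0.9,"az":0},{"claw":-1,"dx":0,"dy":0,"dz":0,"ax":0,"ay":-0.9,"az":0},{"claw":-1,"dx":0,"dy":0,"dz":0,"ax":0,"ay":-0.9,"az":0},{"claw":-1,"dx":0,"dy":0,"dz":0,"ax":0,"ay":-0.9,"az":0},{"claw":-1,"dx":0,"dy":0,"dz":0,"ax":0,"ay":0,"az":0}]'; python3 - <<'E'
from h import *
s=r.read_state();print(s["joint_positions"].round(2)); go([.475,.4504,.119],R_lean(1,38))
E
```

```text
time: 11.15
ee_pos: [0.5667, 0.4043, 0.2133]
eef_rot: [0.001, 0.946, -0.001, 0.325]
ft_force: [-0.9, 0.8, -0.7]
width: 0.0872
grip_force: 0.0
[-1.17  0.22  0.27  1.82  0.66  0.8   0.26]
turn first: [-0.13 -0.01 -0.13]  then shift(final frame)/30mm: [4.32 1.59 0.61]  shift(cur frame): [4.34 1.54 0.6 ]
```

```bash
python3 -m crank '[{"claw":-1,"dx":0.86,"dy":0.31,"dz":0.12,"ax":-0.13,"ay":0,"az":-0.13},{"claw":-1,"dx":0.86,"dy":0.31,"dz":0.12,"ax":0,"ay":0,"az":0},{"claw":-1,"dx":0.86,"dy":0.31,"dz":0.12,"ax":0,"ay":0,"az":0},{"claw":-1,"dx":0.86,"dy":0.31,"dz":0.12,"ax":0,"ay":0,"az":0},{"claw":-1,"dx":0.86,"dy":0.31,"dz":0.12,"ax":0,"ay":0,"az":0},{"claw":-1,"dx":0,"dy":0,"dz":0,"ax":0,"ay":0,"az":0},{"claw":-1,"dx":0,"dy":0,"dz":0,"ax":0,"ay":0,"az":0},{"claw":-1,"dx":0,"dy":0,"dz":0,"ax":0,"ay":0,"az":0}]'; python3 - <<'E'
from h import *
s=r.read_state();print(s["joint_positions"].round(2)); go([.524,.4504,.056],R_lean(1,38))
E
```

```text
time: 11.82
ee_pos: [0.4797, 0.4495, 0.1233]
eef_rot: [-0.005, 0.946, 0.003, 0.324]
ft_force: [0.3, -0.9, 0.0]
width: 0.087
grip_force: 0.0
[-1.32  0.29  0.23  1.94  0.79  0.75 -0.07]
turn first: [-0.02 -0.04 -0.06]  then shift(final frame)/30mm: [0.22 0.   2.68]  shift(cur frame): [0.21 0.01 2.68]
```

```bash
python3 -m crank '[{"claw":-1,"dx":0.22,"dy":0,"dz":0.5,"ax":0,"ay":-0.04,"az":-0.06},{"claw":-1,"dx":0,"dy":0,"dz":0.7,"ax":0,"ay":0,"az":0},{"claw":-1,"dx":0,"dy":0,"dz":0.7,"ax":0,"ay":0,"az":0},{"claw":-1,"dx":0,"dy":0,"dz":0.5,"ax":0,"ay":0,"az":0},{"claw":-1,"dx":0,"dy":0,"dz":0.28,"ax":0,"ay":0,"az":0},{"claw":-1,"dx":0,"dy":0,"dz":0,"ax":0,"ay":0,"az":0},{"claw":-1,"dx":0,"dy":0,"dz":0,"ax":0,"ay":0,"az":0}]'; python3 - <<'E'
from h import *
go([.524,.4504,.056],R_lean(1,38))
E
python3 -m crank '[{"claw":1,"dx":0,"dy":0,"dz":0,"ax":0,"ay":0,"az":0},{"claw":1,"dx":0,"dy":0,"dz":0,"ax":0,"ay":0,"az":0},{"claw":1,"dx":0,"dy":0,"dz":0,"ax":0,"ay":0,"az":0},{"claw":1,"dx":0,"dy":0,"dz":0,"ax":0,"ay":0,"az":0},{"claw":1,"dx":0,"dy":0,"dz":0,"ax":0,"ay":0,"az":0},{"claw":1,"dx":0,"dy":0,"dz":0,"ax":0,"ay":0,"az":0},{"claw":1,"dx":0,"dy":0,"dz":0,"ax":0,"ay":0,"az":0},{"claw":1,"dx":0,"dy":0,"dz":0,"ax":0,"ay":0,"az":0}]' 50; python3 -m crank '[{"claw":1,"dx":0,"dy":0,"dz":0,"ax":0,"ay":0,"az":0},{"claw":1,"dx":0,"dy":0,"dz":0,"ax":0,"ay":0,"az":0},{"claw":1,"dx":0,"dy":0,"dz":0,"ax":0,"ay":0,"az":0},{"claw":1,"dx":0,"dy":0,"dz":0,"ax":0,"ay":0,"az":0},{"claw":1,"dx":0,"dy":0,"dz":0,"ax":0,"ay":0,"az":0},{"claw":1,"dx":0,"dy":0,"dz":0,"ax":0,"ay":0,"az":0}]'
```

```text
time: 12.4
ee_pos: [0.5232, 0.4508, 0.0558]
eef_rot: [-0.009, 0.945, 0.002, 0.326]
ft_force: [-0.0, 0.3, -0.0]
width: 0.0873
grip_force: 0.0
turn first: [-0.01  0.01  0.01]  then shift(final frame)/30mm: [-0.03 -0.02  0.01]  shift(cur frame): [-0.03 -0.02  0.01]
time: 13.07
ee_pos: [0.5222, 0.4514, 0.055]
eef_rot: [-0.009, 0.945, 0.003, 0.326]
ft_force: [0.8, 1.1, 0.2]
width: 0.0418
grip_force: 0.0
time: 13.57
ee_pos: [0.5223, 0.4512, 0.0549]
eef_rot: [-0.009, 0.945, 0.002, 0.326]
ft_force: [-0.8, -0.4, 0.1]
width: 0.0231
grip_force: 50.0
```

```bash
python3 -m crank '[{"claw":1,"dx":-0.3,"dy":0,"dz":-0.4,"ax":0,"ay":0,"az":0},{"claw":1,"dx":-0.6,"dy":0,"dz":-0.77,"ax":0,"ay":0,"az":0},{"claw":1,"dx":-0.6,"dy":0,"dz":-0.77,"ax":0,"ay":0,"az":0},{"claw":1,"dx":-0.6,"dy":0,"dz":-0.77,"ax":0,"ay":0,"az":0},{"claw":1,"dx":-0.6,"dy":0,"dz":-0.77,"ax":0,"ay":0,"az":0},{"claw":1,"dx":-0.6,"dy":0,"dz":-0.77,"ax":0,"ay":0,"az":0},{"claw":1,"dx":0,"dy":0,"dz":0,"ax":0,"ay":0,"az":0},{"claw":1,"dx":0,"dy":0,"dz":0,"ax":0,"ay":0,"az":0}]'; python3 - <<'E'
from h import *
p=stand(-.06,-.095);print(p); go([*p,.22],R_lean(-6.75,38))
E
```

```text
time: 14.23
ee_pos: [0.522, 0.4521, 0.218]
eef_rot: [-0.009, 0.945, 0.004, 0.326]
ft_force: [-0.1, 0.2, -2.3]
width: 0.0236
grip_force: 50.0
[ 0.51778225 -0.15509389]
turn first: [0.82 0.02 1.02]  then shift(final frame)/30mm: [ -1.81 -20.12   1.33]  shift(cur frame): [  0.35 -20.23  -0.4 ]
```

```bash
python3 -m crank '[{"claw":1,"dx":0,"dy":0,"dz":0,"ax":0.41,"ay":0.01,"az":0.51},{"claw":1,"dx":0,"dy":0,"dz":0,"ax":0.41,"ay":0.01,"az":0.51},{"claw":1,"dx":-0.08,"dy":-0.85,"dz":0.06,"ax":0,"ay":0,"az":0},{"claw":1,"dx":-0.08,"dy":-0.85,"dz":0.06,"ax":0,"ay":0,"az":0},{"claw":1,"dx":-0.08,"dy":-0.85,"dz":0.06,"ax":0,"ay":0,"az":0},{"claw":1,"dx":-0.08,"dy":-0.85,"dz":0.06,"ax":0,"ay":0,"az":0},{"claw":1,"dx":-0.08,"dy":-0.85,"dz":0.06,"ax":0,"ay":0,"az":0},{"claw":1,"dx":-0.08,"dy":-0.85,"dz":0.06,"ax":0,"ay":0,"az":0}]'; python3 -m crank '[{"claw":1,"dx":-0.08,"dy":-0.85,"dz":0.06,"ax":0,"ay":0,"az":0},{"claw":1,"dx":-0.08,"dy":-0.85,"dz":0.06,"ax":0,"ay":0,"az":0},{"claw":1,"dx":-0.08,"dy":-0.85,"dz":0.06,"ax":0,"ay":0,"az":0},{"claw":1,"dx":-0.08,"dy":-0.85,"dz":0.06,"ax":0,"ay":0,"az":0},{"claw":1,"dx":-0.08,"dy":-0.85,"dz":0.06,"ax":0,"ay":0,"az":0},{"claw":1,"dx":-0.08,"dy":-0.85,"dz":0.06,"ax":0,"ay":0,"az":0},{"claw":1,"dx":-0.08,"dy":-0.85,"dz":0.06,"ax":0,"ay":0,"az":0},{"claw":1,"dx":0,"dy":0,"dz":0,"ax":0,"ay":0,"az":0}]'; python3 - <<'E'
from h import *
p=stand(-.06,-.095); go([*p,.22],R_lean(-6.75,38));print(r.read_state()["joint_positions"].round(2))
E
```

```text
time: 14.9
ee_pos: [0.5208, 0.2957, 0.2151]
eef_rot: [0.055, 0.944, -0.022, 0.324]
ft_force: [-0.1, -1.0, -1.4]
width: 0.0237
grip_force: 50.0
time: 15.57
ee_pos: [0.5205, 0.1124, 0.2159]
eef_rot: [0.058, 0.944, -0.022, 0.323]
ft_force: [0.8, 0.6, -2.6]
width: 0.0239
grip_force: 50.0
turn first: [-0.07 -0.04 -0.01]  then shift(final frame)/30mm: [-0.84 -8.87  0.48]  shift(cur frame): [-0.85 -8.86  0.55]
[-1.04 -0.3   0.43  2.26  0.81  0.79  0.37]
```

```bash
python3 -m crank '[{"claw":1,"dx":-0.1,"dy":-0.8,"dz":0.05,"ax":-0.07,"ay":-0.04,"az":0},{"claw":1,"dx":-0.1,"dy":-0.8,"dz":0.05,"ax":0,"ay":0,"az":0},{"claw":1,"dx":-0.1,"dy":-0.8,"dz":0.05,"ax":0,"ay":0,"az":0},{"claw":1,"dx":-0.1,"dy":-0.8,"dz":0.05,"ax":0,"ay":0,"az":0},{"claw":1,"dx":-0.1,"dy":-0.8,"dz":0.05,"ax":0,"ay":0,"az":0},{"claw":1,"dx":-0.1,"dy":-0.8,"dz":0.05,"ax":0,"ay":0,"az":0},{"claw":1,"dx":0,"dy":0,"dz":0,"ax":0,"ay":0,"az":0},{"claw":1,"dx":0,"dy":0,"dz":0,"ax":0,"ay":0,"az":0}]'; python3 - <<'E'
from h import *
p=stand(-.035,-.097); go([*p,.22],R_lean(-6.75,38));print(r.read_state()["joint_positions"].round(2))
E
```

```text
time: 16.23
ee_pos: [0.524, -0.0285, 0.2208]
eef_rot: [0.055, 0.944, -0.018, 0.326]
ft_force: [0.5, 0.8, -1.6]
width: 0.0236
grip_force: 50.0
turn first: [0.03 0.01 0.  ]  then shift(final frame)/30mm: [-0.87 -4.28  0.71]  shift(cur frame): [-0.87 -4.28  0.7 ]
[-0.88 -0.47  0.6   2.32  0.78  0.7   0.74]
```

```bash
python3 - <<'E'
from h import *
p=stand(-.01,.03); go([*p,.18],R_lean(-6.75,38))
p=stand(-.01,-.097); go([*p,.18],R_lean(-6.75,38))
E
python3 -m crank '[{"claw":1,"dx":-0.3,"dy":0,"dz":0.8,"ax":0,"ay":0,"az":0},{"claw":1,"dx":-0.3,"dy":0,"dz":0.8,"ax":0,"ay":0,"az":0},{"claw":1,"dx":0,"dy":0,"dz":0,"ax":0,"ay":0,"az":0},{"claw":1,"dx":0,"dy":0,"dz":0,"ax":0,"ay":0,"az":0}]'; python3 - <<'E'
from h import *
p=stand(-.01,-.097); go([*p,.18],R_lean(-6.75,38));print(r.read_state()["joint_positions"].round(2))
E
```

```text
turn first: [0.03 0.01 0.  ]  then shift(final frame)/30mm: [-0.7  -0.05  2.28]  shift(cur frame): [-0.7  -0.06  2.28]
turn first: [0.03 0.01 0.  ]  then shift(final frame)/30mm: [-0.7  -4.28  2.28]  shift(cur frame): [-0.7  -4.29  2.26]
time: 16.57
ee_pos: [0.5677, -0.0315, 0.1937]
eef_rot: [0.053, 0.944, -0.019, 0.325]
ft_force: [-0.2, 0.2, -1.8]
width: 0.0237
grip_force: 50.0
turn first: [0.03 0.   0.05]  then shift(final frame)/30mm: [-0.11 -4.35  0.66]  shift(cur frame): [-0.09 -4.35  0.65]
[-0.94 -0.31  0.75  2.27  0.75  0.55  0.77]
```

```bash
python3 -m crank '[{"claw":1,"dx":-0.02,"dy":-0.72,"dz":0.11,"ax":0.03,"ay":0,"az":0.05},{"claw":1,"dx":-0.02,"dy":-0.72,"dz":0.11,"ax":0,"ay":0,"az":0},{"claw":1,"dx":-0.02,"dy":-0.72,"dz":0.11,"ax":0,"ay":0,"az":0},{"claw":1,"dx":-0.02,"dy":-0.72,"dz":0.11,"ax":0,"ay":0,"az":0},{"claw":1,"dx":-0.02,"dy":-0.72,"dz":0.11,"ax":0,"ay":0,"az":0},{"claw":1,"dx":-0.02,"dy":-0.72,"dz":0.11,"ax":0,"ay":0,"az":0},{"claw":1,"dx":0,"dy":0,"dz":0,"ax":0,"ay":0,"az":0},{"claw":1,"dx":0,"dy":0,"dz":0,"ax":0,"ay":0,"az":0}]'; python3 - <<'E'
from h import *
p=stand(.039,-.095); go([*p,.155],R_lean(-6.75,38));print(r.read_state()["joint_positions"].round(2))
E
```

```text
time: 17.23
ee_pos: [0.5675, -0.1624, 0.1816]
eef_rot: [0.057, 0.943, -0.017, 0.326]
ft_force: [0.9, 0.1, -2.0]
width: 0.0239
grip_force: 50.0
turn first: [ 0.03  0.03 -0.05]  then shift(final frame)/30mm: [-0.74  0.05  1.7 ]  shift(cur frame): [-0.73  0.05  1.7 ]
[-0.99 -0.41  1.11  2.24  0.69  0.49  1.14]
```

```bash
python3 -m crank '[{"claw":1,"dx":-0.25,"dy":0.02,"dz":0.57,"ax":0.03,"ay":0.03,"az":-0.05},{"claw":1,"dx":-0.25,"dy":0.02,"dz":0.57,"ax":0,"ay":0,"az":0},{"claw":1,"dx":-0.24,"dy":0.01,"dz":0.56,"ax":0,"ay":0,"az":0},{"claw":1,"dx":0,"dy":0,"dz":0,"ax":0,"ay":0,"az":0},{"claw":1,"dx":0,"dy":0,"dz":0,"ax":0,"ay":0,"az":0}]'; python3 - <<'E'
from h import *
p=stand(.039,-.095); go([*p,.1365],R_lean(-6.75,38));s=r.read_state();print(s["joint_positions"].round(2),s["ft_force"])
E
```

```text
time: 17.65
ee_pos: [0.5898, -0.1572, 0.1594]
eef_rot: [0.05, 0.949, -0.013, 0.312]
ft_force: [0.3, -0.3, -2.7]
width: 0.0237
grip_force: 50.0
turn first: [ 0.13 -0.27  0.07]  then shift(final frame)/30mm: [-0.25 -0.21  1.16]  shift(cur frame): [-0.28 -0.23  1.15]
[-1.1  -0.21  1.28  2.2   0.31  0.38  1.46] [ 0.27689694 -0.32063661 -2.65871953]
```

```bash
python3 -m crank '[{"claw":1,"dx":-0.05,"dy":-0.05,"dz":0.1,"ax":0.03,"ay":-0.07,"az":0.02},{"claw":1,"dx":-0.05,"dy":0,"dz":0.1,"ax":0.03,"ay":-0.07,"az":0.02},{"claw":1,"dx":-0.05,"dy":0,"dz":0.1,"ax":0.03,"ay":-0.07,"az":0.02},{"claw":1,"dx":0,"dy":0,"dz":0,"ax":0,"ay":0,"az":0},{"claw":1,"dx":0,"dy":0,"dz":0,"ax":0,"ay":0,"az":0}]'; python3 - <<'E'
from h import *
p=stand(.039,-.095); go([*p,.1365],R_lean(-6.75,38));s=r.read_state();print(s["joint_positions"].round(3),s["ft_force"])
E
```

```text
time: 18.07
ee_pos: [0.5984, -0.1604, 0.1551]
eef_rot: [0.055, 0.945, -0.016, 0.322]
ft_force: [0.3, -0.1, -2.2]
width: 0.0237
grip_force: 50.0
turn first: [ 0.05 -0.06 -0.  ]  then shift(final frame)/30mm: [-0.1  -0.14  0.86]  shift(cur frame): [-0.1  -0.14  0.86]
[-1.11  -0.121  1.333  2.202  0.081  0.316  1.646] [ 0.25268278 -0.0934442  -2.19688458]
```

```bash
python3 -m crank '[{"claw":1,"dx":-0.03,"dy":0.1,"dz":0.15,"ax":0.05,"ay":-0.06,"az":0},{"claw":1,"dx":-0.03,"dy":0.1,"dz":0.15,"ax":0,"ay":0,"az":0},{"claw":1,"dx":0,"dy":0,"dz":0,"ax":0,"ay":0,"az":0},{"claw":1,"dx":0,"dy":0,"dz":0,"ax":0,"ay":0,"az":0}]'; python3 - <<'E'
from h import *
p=stand(.039,-.09); go([*p,.1365],R_lean(-6.75,38));s=r.read_state();print(s["joint_positions"].round(3),s["ft_force"])
E
```

```text
time: 18.4
ee_pos: [0.6052, -0.1561, 0.1496]
eef_rot: [0.056, 0.944, -0.019, 0.325]
ft_force: [-0.2, -0.7, -2.3]
width: 0.0236
grip_force: 50.0
turn first: [-0.   -0.01 -0.  ]  then shift(final frame)/30mm: [-0.05 -0.14  0.59]  shift(cur frame): [-0.05 -0.14  0.59]
[-1.084 -0.003  1.333  2.2   -0.273  0.294  1.938] [-0.18503751 -0.70347876 -2.34247466]
```

```bash
python3 -m crank '[{"claw":1,"dx":0.13,"dy":0,"dz":0.17,"ax":0,"ay":0,"az":0},{"claw":1,"dx":0.13,"dy":0,"dz":0.16,"ax":0,"ay":0,"az":0},{"claw":1,"dx":0,"dy":0,"dz":0,"ax":0,"ay":0,"az":0},{"claw":1,"dx":0,"dy":0,"dz":0,"ax":0,"ay":0,"az":0}]'; python3 - <<'E'
from h import *
p=stand(.03,-.03); go([*p,.1362],R_lean(-6.75,38));s=r.read_state();print(s["joint_positions"].round(3),s["ft_force"]); print(stand(0,0))
O,xs,ys=pickle.load(open("stand.pkl","rb"));d=s["ee_pos"][:2]-O;print(d@xs,d@ys)
E
```

```text
time: 18.73
ee_pos: [0.6049, -0.1564, 0.1381]
eef_rot: [0.056, 0.944, -0.019, 0.325]
ft_force: [0.5, -0.4, -1.6]
width: 0.0237
grip_force: 50.0
turn first: [ 0.   -0.01 -0.02]  then shift(final frame)/30mm: [-0.05  1.87  0.12]  shift(cur frame): [-0.05  1.87  0.12]
[-0.981  0.073  1.254  2.209 -0.553  0.288  2.183] [ 0.47370331 -0.4044457  -1.61285197]
[ 0.58853075 -0.06779939]
0.02663664987203643 -0.08610715742105694
```

```bash
python3 -m crank '[{"claw":1,"dx":0.02,"dy":0.2,"dz":0.03,"ax":0,"ay":0,"az":-0.02},{"claw":1,"dx":0.01,"dy":0.3,"dz":0.02,"ax":0,"ay":0,"az":0},{"claw":1,"dx":0,"dy":0.3,"dz":0.01,"ax":0,"ay":0,"az":0},{"claw":1,"dx":0,"dy":0.3,"dz":0.01,"ax":0,"ay":0,"az":0},{"claw":1,"dx":0,"dy":0.3,"dz":0,"ax":0,"ay":0,"az":0},{"claw":1,"dx":0,"dy":0.3,"dz":0,"ax":0,"ay":0,"az":0},{"claw":1,"dx":0,"dy":0,"dz":0,"ax":0,"ay":0,"az":0},{"claw":1,"dx":0,"dy":0,"dz":0,"ax":0,"ay":0,"az":0}]'; cat >> h.py <<'E'
def st(x,y,z):
    go([*stand(x,y),z],R_lean(-6.75,38)); s=r.read_state(); O,xs,ys=pickle.load(open("stand.pkl","rb"));d=s["ee_pos"][:2]-O
    print("stand xy",(d@xs).round(4),(d@ys).round(4),"z",s["ee_pos"][2].round(4),s["joint_positions"].round(2),s["ft_force"].round(1))
E
python3 -c "from h import *; st(.033,.05,.1365)"
```

```text
time: 19.4
ee_pos: [0.6124, -0.1045, 0.1364]
eef_rot: [0.054, 0.944, -0.018, 0.326]
ft_force: [-0.5, -0.2, -1.9]
width: 0.0237
grip_force: 50.0
turn first: [0.03 0.01 0.02]  then shift(final frame)/30mm: [-0.13  2.79  0.1 ]  shift(cur frame): [-0.14  2.79  0.11]
stand xy 0.028 -0.0336 z 0.1364 [-1.18  0.04  1.32  2.23 -0.19  0.24  1.75] [-0.5 -0.2 -1.9]
```

```bash
python3 -m crank '[{"claw":1,"dx":-0.01,"dy":0.2,"dz":0.01,"ax":0.02,"ay":0.01,"az":0.01},{"claw":1,"dx":-0.02,"dy":0.3,"dz":0.02,"ax":0,"ay":0,"az":0},{"claw":1,"dx":-0.02,"dy":0.35,"dz":0.02,"ax":0,"ay":0,"az":0},{"claw":1,"dx":-0.02,"dy":0.35,"dz":0.02,"ax":0,"ay":0,"az":0},{"claw":1,"dx":-0.02,"dy":0.35,"dz":0.02,"ax":0,"ay":0,"az":0},{"claw":1,"dx":0,"dy":0.35,"dz":0,"ax":0,"ay":0,"az":0},{"claw":1,"dx":0,"dy":0.35,"dz":0,"ax":0,"ay":0,"az":0},{"claw":1,"dx":0,"dy":0,"dz":0,"ax":0,"ay":0,"az":0}]'; python3 -c "from h import *; st(.033,.09,.1365)"
```

```text
time: 20.07
ee_pos: [0.6243, -0.0373, 0.1358]
eef_rot: [0.055, 0.944, -0.019, 0.325]
ft_force: [-0.2, 0.4, -1.8]
width: 0.0237
grip_force: 50.0
turn first: [-0.    0.    0.01]  then shift(final frame)/30mm: [-0.04  1.85  0.  ]  shift(cur frame): [-0.04  1.85  0.  ]
stand xy 0.0319 0.0345 z 0.1358 [-1.33  0.09  1.32  2.22  0.03  0.25  1.39] [-0.2  0.4 -1.8]
```

```bash
python3 -m crank '[{"claw":1,"dx":-0.01,"dy":0.2,"dz":-0.02,"ax":0,"ay":0,"az":0},{"claw":1,"dx":-0.01,"dy":0.3,"dz":0,"ax":0,"ay":0,"az":0},{"claw":1,"dx":-0.01,"dy":0.3,"dz":0,"ax":0,"ay":0,"az":0},{"claw":1,"dx":0,"dy":0.3,"dz":0,"ax":0,"ay":0,"az":0},{"claw":1,"dx":0,"dy":0.3,"dz":0,"ax":0,"ay":0,"az":0},{"claw":1,"dx":0,"dy":0.25,"dz":0,"ax":0,"ay":0,"az":0},{"claw":1,"dx":0,"dy":0.2,"dz":0,"ax":0,"ay":0,"az":0},{"claw":1,"dx":0,"dy":0,"dz":0,"ax":0,"ay":0,"az":0}]'; python3 -c "from h import *; st(.033,.14,.1365)"
```

```text
time: 20.73
ee_pos: [0.631, 0.0183, 0.1365]
eef_rot: [0.055, 0.944, -0.02, 0.325]
ft_force: [0.8, 0.4, -0.7]
width: 0.0235
grip_force: 50.0
turn first: [-0.   -0.    0.02]  then shift(final frame)/30mm: [-0.02  1.65  0.02]  shift(cur frame): [-0.03  1.65  0.02]
stand xy 0.0321 0.0905 z 0.1365 [-1.43  0.16  1.31  2.2   0.07  0.26  1.23] [ 0.8  0.4 -0.7]
```

```bash
python3 -m crank '[{"claw":1,"dx":0,"dy":0.25,"dz":0,"ax":0,"ay":0,"az":0},{"claw":1,"dx":0,"dy":0.3,"dz":0,"ax":0,"ay":0,"az":0},{"claw":1,"dx":0,"dy":0.3,"dz":0,"ax":0,"ay":0,"az":0},{"claw":1,"dx":0,"dy":0.3,"dz":0,"ax":0,"ay":0,"az":0},{"claw":1,"dx":0,"dy":0.3,"dz":0,"ax":0,"ay":0,"az":0},{"claw":1,"dx":0,"dy":0.3,"dz":0,"ax":0,"ay":0,"az":0},{"claw":1,"dx":0,"dy":0.1,"dz":0,"ax":0,"ay":0,"az":0},{"claw":1,"dx":0,"dy":0,"dz":0,"ax":0,"ay":0,"az":0}]'; python3 - <<'E'
from h import *
st(-.02,.13,.175)
for n in("scene",):
    c=save(n,"s2"); pickle.dump(c,open("s2.pkl","wb")); im=c["color"]
    g=cv2.cvtColor(im,cv2.COLOR_RGB2GRAY);h=cv2.cvtColor(im,cv2.COLOR_RGB2HSV)
    m=((g<80)&(h[:,:,1]>90)&(h[:,:,0]<20)).astype(np.uint8)*255
    for k in cv2.findContours(m,0,2)[0]:
        x,y,w,hh=cv2.boundingRect(k)
        if cv2.contourArea(k)>25 and 200<x<400 and 180<y<310: print((x,y,w,hh),(ray(c,x+w/2,y+hh/2,.096)[:2]).round(3))
b=im[180:300,200:400,::-1]; cv2.imwrite("pics/s2c.png",cv2.resize(b,None,fx=4,fy=4,interpolation=cv2.INTER_CUBIC))
E
```

```text
time: 21.4
ee_pos: [0.6375, 0.073, 0.1364]
eef_rot: [0.055, 0.944, -0.02, 0.325]
ft_force: [0.1, 0.3, -1.6]
width: 0.0239
grip_force: 50.0
turn first: [-0.01 -0.    0.01]  then shift(final frame)/30mm: [ 0.58 -0.52 -2.08]  shift(cur frame): [ 0.58 -0.52 -2.08]
stand xy 0.0321 0.1456 z 0.1364 [-1.48  0.25  1.28  2.16  0.02  0.29  1.15] [ 0.1  0.3 -1.6]
(300, 251, 21, 11) [ 0.535 -0.033]
(378, 207, 14, 19) [ 0.807 -0.147]
```

View pics/s2c.png

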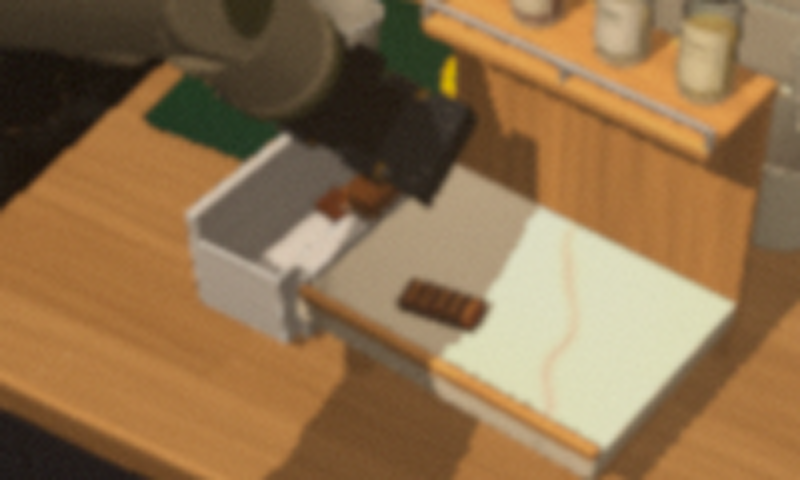

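The bin still hangs. One crust is visible in it at crop (340,195) beside the scraper foot, and crust0 is alone on the marble at (442,303). Backing out and going around for it.

```bash
python3 -m crank '[{"claw":1,"dx":-0.2,"dy":0,"dz":-0.26,"ax":0,"ay":0,"az":0},{"claw":1,"dx":-0.1,"dy":-0.1,"dz":-0.14,"ax":0,"ay":0,"az":0},{"claw":1,"dx":0.25,"dy":-0.1,"dz":-0.6,"ax":0,"ay":0,"az":0},{"claw":1,"dx":0.25,"dy":-0.1,"dz":-0.6,"ax":0,"ay":0,"az":0},{"claw":1,"dx":0.1,"dy":-0.1,"dz":-0.5,"ax":0,"ay":0,"az":0},{"claw":1,"dx":0,"dy":-0.4,"dz":0,"ax":0,"ay":0,"az":0},{"claw":1,"dx":0,"dy":-0.7,"dz":0,"ax":0,"ay":0,"az":0},{"claw":1,"dx":0,"dy":0,"dz":0,"ax":0,"ay":0,"az":0}]'; python3 -c "from h import *; st(-.02,-.028,.178)"
```

```text
time: 22.12
ee_pos: [0.6019, 0.0349, 0.1552]
eef_rot: [0.054, 0.952, -0.016, 0.302]
ft_force: [-0.1, -0.5, -2.4]
width: 0.0238
grip_force: 50.0
turn first: [ 0.05 -0.46  0.02]  then shift(final frame)/30mm: [ 0.09 -4.38 -1.04]  shift(cur frame): [ 0.15 -4.38 -1.05]
stand xy 0.0013 0.1035 z 0.1552 [-1.53 -0.19  1.24  2.2   0.8   0.53  0.61] [-0.1 -0.5 -2.4]
```

```bash
python3 -m crank '[{"claw":1,"dx":-0.03,"dy":0,"dz":-0.3,"ax":0.02,"ay":-0.15,"az":0},{"claw":1,"dx":-0.03,"dy":0,"dz":-0.3,"ax":0.02,"ay":-0.15,"az":0},{"claw":1,"dx":-0.03,"dy":0,"dz":-0.3,"ax":0.01,"ay":-0.15,"az":0.02},{"claw":1,"dx":-0.1,"dy":0,"dz":-0.15,"ax":0,"ay":0,"az":0},{"claw":1,"dx":0,"dy":0,"dz":0,"ax":0,"ay":0,"az":0},{"claw":1,"dx":0,"dy":0,"dz":0,"ax":0,"ay":0,"az":0}]'; python3 -c "from h import *; st(-.02,-.028,.178)"
```

```text
time: 22.62
ee_pos: [0.5888, 0.0403, 0.1847]
eef_rot: [0.054, 0.944, -0.019, 0.325]
ft_force: [0.4, 0.4, -2.2]
width: 0.0236
grip_force: 50.0
turn first: [0.02 0.01 0.03]  then shift(final frame)/30mm: [ 0.33 -4.51  0.02]  shift(cur frame): [ 0.35 -4.51  0.01]
stand xy -0.0125 0.1074 z 0.1847 [-1.37 -0.29  1.    2.23  0.94  0.63  0.48] [ 0.4  0.4 -2.2]
```

```bash
python3 -m crank '[{"claw":1,"dx":0.03,"dy":-0.75,"dz":0,"ax":0.02,"ay":0,"az":0.03},{"claw":1,"dx":0.03,"dy":-0.75,"dz":0,"ax":0,"ay":0,"az":0},{"claw":1,"dx":0.03,"dy":-0.75,"dz":0,"ax":0,"ay":0,"az":0},{"claw":1,"dx":0.03,"dy":-0.75,"dz":0,"ax":0,"ay":0,"az":0},{"claw":1,"dx":0.03,"dy":-0.75,"dz":0,"ax":0,"ay":0,"az":0},{"claw":1,"dx":0.03,"dy":-0.75,"dz":0,"ax":0,"ay":0,"az":0},{"claw":1,"dx":0,"dy":0,"dz":0,"ax":0,"ay":0,"az":0},{"claw":1,"dx":0,"dy":0,"dz":0,"ax":0,"ay":0,"az":0}]'; python3 -c "from h import *; st(-.04,-.028,.155)"
```

```text
time: 23.28
ee_pos: [0.5685, -0.0944, 0.1809]
eef_rot: [0.056, 0.944, -0.02, 0.325]
ft_force: [-0.1, 0.4, -2.9]
width: 0.0239
grip_force: 50.0
turn first: [-0.02  0.   -0.01]  then shift(final frame)/30mm: [1.14 0.02 0.2 ]  shift(cur frame): [1.14 0.02 0.2 ]
stand xy -0.0168 -0.0287 z 0.1809 [-1.14 -0.47  1.04  2.28  0.94  0.6   0.78] [-0.1  0.4 -2.9]
```

```bash
python3 -m crank '[{"claw":1,"dx":0.28,"dy":0,"dz":0.05,"ax":0,"ay":0,"az":0},{"claw":1,"dx":0.28,"dy":0,"dz":0.05,"ax":0,"ay":0,"az":0},{"claw":1,"dx":0.28,"dy":0,"dz":0.05,"ax":0,"ay":0,"az":0},{"claw":1,"dx":0.28,"dy":0,"dz":0.05,"ax":0,"ay":0,"az":0},{"claw":1,"dx":0,"dy":0,"dz":0,"ax":0,"ay":0,"az":0},{"claw":1,"dx":0,"dy":0,"dz":0,"ax":0,"ay":0,"az":0}]'; python3 -c "from h import *; st(-.043,-.026,.1365)"
```

```text
time: 23.78
ee_pos: [0.5455, -0.0901, 0.1555]
eef_rot: [0.055, 0.944, -0.02, 0.325]
ft_force: [0.3, 0.4, -1.2]
width: 0.0236
grip_force: 50.0
turn first: [-0.01  0.    0.02]  then shift(final frame)/30mm: [0.47 0.04 0.44]  shift(cur frame): [0.47 0.04 0.44]
stand xy -0.0401 -0.0272 z 0.1555 [-1.08 -0.47  1.01  2.36  0.99  0.55  0.72] [ 0.3  0.4 -1.2]
```

```bash
python3 -m crank '[{"claw":1,"dx":0.16,"dy":0.02,"dz":0.15,"ax":0,"ay":0,"az":0.01},{"claw":1,"dx":0.16,"dy":0.02,"dz":0.15,"ax":0,"ay":0,"az":0.01},{"claw":1,"dx":0.15,"dy":0,"dz":0.14,"ax":0,"ay":0,"az":0},{"claw":1,"dx":0,"dy":0,"dz":0,"ax":0,"ay":0,"az":0},{"claw":1,"dx":0,"dy":0,"dz":0,"ax":0,"ay":0,"az":0}]'; python3 -c "from h import *; st(-.043,.04,.1365)"
```

```text
time: 24.2
ee_pos: [0.543, -0.0889, 0.1366]
eef_rot: [0.056, 0.944, -0.02, 0.325]
ft_force: [0.6, 0.1, -2.2]
width: 0.0236
grip_force: 50.0
turn first: [-0.01  0.    0.  ]  then shift(final frame)/30mm: [ 0.01  2.21 -0.  ]  shift(cur frame): [ 0.01  2.21 -0.01]
stand xy -0.0427 -0.0263 z 0.1366 [-1.09 -0.42  1.04  2.38  1.02  0.48  0.68] [ 0.6  0.1 -2.2]
```

```bash
python3 -m crank '[{"claw":1,"dx":0,"dy":0.2,"dz":0,"ax":0,"ay":0,"az":0},{"claw":1,"dx":0,"dy":0.35,"dz":0,"ax":0,"ay":0,"az":0},{"claw":1,"dx":0,"dy":0.35,"dz":0,"ax":0,"ay":0,"az":0},{"claw":1,"dx":0,"dy":0.35,"dz":0,"ax":0,"ay":0,"az":0},{"claw":1,"dx":0,"dy":0.35,"dz":0,"ax":0,"ay":0,"az":0},{"claw":1,"dx":0,"dy":0.35,"dz":0,"ax":0,"ay":0,"az":0},{"claw":1,"dx":0,"dy":0.35,"dz":0,"ax":0,"ay":0,"az":0},{"claw":1,"dx":0,"dy":0,"dz":0,"ax":0,"ay":0,"az":0}]'; python3 -c "from h import *; st(-.043,.15,.1365)"
```

```text
time: 24.87
ee_pos: [0.5519, -0.0178, 0.1375]
eef_rot: [0.054, 0.944, -0.019, 0.326]
ft_force: [-0.8, 0.7, -1.9]
width: 0.0239
grip_force: 50.0
turn first: [0.01 0.02 0.02]  then shift(final frame)/30mm: [0.04 3.49 0.01]  shift(cur frame): [0.03 3.49 0.02]
stand xy -0.0423 0.0454 z 0.1375 [-1.14 -0.3   0.93  2.37  1.01  0.48  0.49] [-0.8  0.7 -1.9]
```

```bash
python3 -m crank '[{"claw":1,"dx":0.02,"dy":0.25,"dz":0.01,"ax":0,"ay":0.01,"az":0.01},{"claw":1,"dx":0.01,"dy":0.35,"dz":0,"ax":0,"ay":0,"az":0},{"claw":1,"dx":0,"dy":0.35,"dz":0,"ax":0,"ay":0,"az":0},{"claw":1,"dx":0,"dy":0.35,"dz":0,"ax":0,"ay":0,"az":0},{"claw":1,"dx":0,"dy":0.3,"dz":0,"ax":0,"ay":0,"az":0},{"claw":1,"dx":0,"dy":0.3,"dz":0,"ax":0,"ay":0,"az":0},{"claw":1,"dx":0,"dy":0,"dz":0,"ax":0,"ay":0,"az":0}]'; python3 -c "from h import *; st(-.043,.15,.1365)"; python3 -m crank '[{"claw":1,"dx":0,"dy":0.25,"dz":0,"ax":0,"ay":0,"az":0},{"claw":1,"dx":0,"dy":0.3,"dz":0,"ax":0,"ay":0,"az":0},{"claw":1,"dx":0,"dy":0.3,"dz":0,"ax":0,"ay":0,"az":0},{"claw":1,"dx":0,"dy":0.3,"dz":0,"ax":0,"ay":0,"az":0},{"claw":1,"dx":0,"dy":0.3,"dz":0,"ax":0,"ay":0,"az":0},{"claw":1,"dx":0,"dy":0.1,"dz":0,"ax":0,"ay":0,"az":0},{"claw":1,"dx":0,"dy":0,"dz":0,"ax":0,"ay":0,"az":0},{"claw":1,"dx":0,"dy":0,"dz":0,"ax":0,"ay":0,"az":0}]'; python3 -c "from h import *; st(-.043,.15,.1365)"
```

```text
time: 25.45
ee_pos: [0.558, 0.0386, 0.1365]
eef_rot: [0.055, 0.944, -0.019, 0.325]
ft_force: [0.1, -0.7, -1.8]
width: 0.024
grip_force: 50.0
turn first: [0.01 0.01 0.01]  then shift(final frame)/30mm: [ 0.   1.6 -0. ]  shift(cur frame): [ 0.   1.6 -0. ]
stand xy -0.0428 0.1021 z 0.1365 [-1.2  -0.2   0.86  2.34  0.99  0.49  0.36] [ 0.1 -0.7 -1.8]
time: 26.12
ee_pos: [0.5631, 0.0825, 0.1362]
eef_rot: [0.056, 0.944, -0.019, 0.325]
ft_force: [0.1, 0.2, -1.6]
width: 0.0241
grip_force: 50.0
turn first: [-0.01  0.   -0.01]  then shift(final frame)/30mm: [-0.    0.12 -0.01]  shift(cur frame): [-0.    0.12 -0.01]
stand xy -0.0429 0.1463 z 0.1362 [-1.26 -0.13  0.82  2.31  0.95  0.51  0.28] [ 0.1  0.2 -1.6]
```

```bash
python3 -m crank '[{"claw":1,"dx":-0.3,"dy":0,"dz":-0.38,"ax":0,"ay":0,"az":0},{"claw":1,"dx":-0.1,"dy":-0.4,"dz":-0.13,"ax":0,"ay":0,"az":0},{"claw":1,"dx":0,"dy":-0.7,"dz":0,"ax":0,"ay":0,"az":0},{"claw":1,"dx":0,"dy":-0.7,"dz":0,"ax":0,"ay":0,"az":0},{"claw":1,"dx":0,"dy":-0.7,"dz":0,"ax":0,"ay":0,"az":0},{"claw":1,"dx":0,"dy":-0.7,"dz":0,"ax":0,"ay":0,"az":0},{"claw":1,"dx":0,"dy":0,"dz":0,"ax":0,"ay":0,"az":0},{"claw":1,"dx":0,"dy":0,"dz":0,"ax":0,"ay":0,"az":0}]'; python3 - <<'E'
from h import *
st(-.038,.04,.1365)
O,xs,ys=pickle.load(open("stand.pkl","rb"))
c=save("scene","s3"); T2=save("top","t3"); pickle.dump((c,T2),open("s3.pkl","wb"))
for n,k in(("scene",c),("top",T2)):
    im=k["color"];g=cv2.cvtColor(im,cv2.COLOR_RGB2GRAY);h=cv2.cvtColor(im,cv2.COLOR_RGB2HSV)
    m=((g<110)&(h[:,:,1]>80)&(h[:,:,0]<22)).astype(np.uint8)*255
    for q in cv2.findContours(m,0,2)[0]:
        x,y,w,hh=cv2.boundingRect(q)
        if cv2.contourArea(q)>8:
            for z in(.03,.096):
                d=ray(k,x+w/2,y+hh/2,z)[:2]-O
                if abs(d@xs)<.12 and -.14<d@ys<.25: print(n,z,(x,y,w,hh),(d@xs).round(3),(d@ys).round(3))
E
```

```text
time: 26.78
ee_pos: [0.5515, -0.0141, 0.1555]
eef_rot: [0.058, 0.944, -0.019, 0.325]
ft_force: [-0.2, -0.3, -2.0]
width: 0.0241
grip_force: 50.0
turn first: [-0.01 -0.   -0.04]  then shift(final frame)/30mm: [ 0.26 -0.3   0.6 ]  shift(cur frame): [ 0.26 -0.3   0.6 ]
stand xy -0.0431 0.049 z 0.1555 [-1.15 -0.35  0.9   2.35  0.99  0.56  0.51] [-0.2 -0.3 -2. ]
scene 0.03 (273, 262, 8, 4) -0.091 0.127
scene 0.03 (259, 232, 15, 16) -0.031 0.22
scene 0.096 (259, 232, 15, 16) -0.082 0.173
scene 0.03 (63, 121, 547, 359) -0.099 -0.096
top 0.03 (299, 245, 26, 6) -0.072 0.054
top 0.096 (299, 245, 26, 6) -0.074 0.052
top 0.03 (263, 231, 15, 9) -0.045 0.207
top 0.096 (263, 231, 15, 9) -0.048 0.199
top 0.03 (309, 226, 9, 17) -0.024 0.054
top 0.096 (309, 226, 9, 17) -0.028 0.053
top 0.03 (268, 202, 17, 17) 0.047 0.196
top 0.096 (268, 202, 17, 17) 0.04 0.189
```

```bash
python3 -m crank '[{"claw":1,"dx":0.09,"dy":-0.1,"dz":0.2,"ax":0,"ay":0,"az":-0.04},{"claw":1,"dx":0.09,"dy":-0.1,"dz":0.2,"ax":0,"ay":0,"az":0},{"claw":1,"dx":0.09,"dy":-0.1,"dz":0.2,"ax":0,"ay":0,"az":0},{"claw":1,"dx":0.02,"dy":0,"dz":0.02,"ax":0,"ay":0,"az":0},{"claw":1,"dx":0,"dy":0,"dz":0,"ax":0,"ay":0,"az":0},{"claw":1,"dx":0,"dy":0,"dz":0,"ax":0,"ay":0,"az":0}]'; python3 -c "from h import *; st(-.043,.04,.135)"
```

```text
time: 27.38
ee_pos: [0.5553, -0.0217, 0.1358]
eef_rot: [0.054, 0.944, -0.02, 0.325]
ft_force: [0.2, 0.5, -1.9]
width: 0.0239
grip_force: 50.0
turn first: [-0.    0.    0.04]  then shift(final frame)/30mm: [ 0.14 -0.06 -0.07]  shift(cur frame): [ 0.14 -0.06 -0.07]
stand xy -0.0384 0.0419 z 0.1358 [-1.16 -0.29  0.96  2.37  1.01  0.47  0.5 ] [ 0.2  0.5 -1.9]
```

```bash
python3 -m crank '[{"claw":1,"dx":0.02,"dy":0,"dz":0.03,"ax":0,"ay":0,"az":0.02},{"claw":1,"dx":0,"dy":0,"dz":0,"ax":0,"ay":0,"az":0},{"claw":1,"dx":0,"dy":0,"dz":0,"ax":0,"ay":0,"az":0}]'; python3 -m crank '[{"claw":1,"dx":0.02,"dy":0,"dz":0.03,"ax":0,"ay":0,"az":0},{"claw":1,"dx":0,"dy":0,"dz":0,"ax":0,"ay":0,"az":0},{"claw":1,"dx":0,"dy":0,"dz":0,"ax":0,"ay":0,"az":0}]'
```

```text
time: 27.63
ee_pos: [0.5559, -0.0217, 0.1352]
eef_rot: [0.055, 0.944, -0.019, 0.326]
ft_force: [1.1, 0.8, -0.4]
width: 0.0235
grip_force: 50.0
time: 27.88
ee_pos: [0.5569, -0.0217, 0.1352]
eef_rot: [0.055, 0.943, -0.019, 0.327]
ft_force: [-3.5, -0.9, 11.2]
width: 0.0237
grip_force: 50.0
```

```bash
python3 -m crank '[{"claw":1,"dx":-0.015,"dy":0,"dz":-0.02,"ax":0,"ay":0,"az":0},{"claw":0.3,"dx":0,"dy":0,"dz":0,"ax":0,"ay":0,"az":0},{"claw":-0.5,"dx":0,"dy":0,"dz":0,"ax":0,"ay":0,"az":0},{"claw":-0.5,"dx":0,"dy":0,"dz":0,"ax":0,"ay":0,"az":0},{"claw":-0.5,"dx":0,"dy":0,"dz":0,"ax":0,"ay":0,"az":0},{"claw":-0.5,"dx":0,"dy":0,"dz":0,"ax":0,"ay":0,"az":0},{"claw":-0.5,"dx":0,"dy":0,"dz":0,"ax":0,"ay":0,"az":0},{"claw":-0.5,"dx":0,"dy":0,"dz":0,"ax":0,"ay":0,"az":0}]'; python3 -m crank '[{"claw":-0.5,"dx":-0.1,"dy":0,"dz":-0.2,"ax":0,"ay":0,"az":0},{"claw":-0.5,"dx":-0.2,"dy":0,"dz":-0.3,"ax":0,"ay":0,"az":0},{"claw":-0.5,"dx":-0.5,"dy":0,"dz":-0.6,"ax":0,"ay":0,"az":0},{"claw":-0.5,"dx":-0.5,"dy":0,"dz":-0.6,"ax":0,"ay":0,"az":0},{"claw":-0.5,"dx":-0.5,"dy":0,"dz":-0.6,"ax":0,"ay":0,"az":0},{"claw":-0.5,"dx":0,"dy":0,"dz":0,"ax":0,"ay":0,"az":0},{"claw":-0.5,"dx":0,"dy":0,"dz":0,"ax":0,"ay":0,"az":0}]';python3 -c "from h import *; st(-.06,.2,.26)"
```

```text
time: 28.55
ee_pos: [0.5554, -0.0222, 0.1342]
eef_rot: [0.055, 0.944, -0.02, 0.325]
ft_force: [0.5, 0.4, 0.2]
width: 0.0611
grip_force: 0.0
time: 29.13
ee_pos: [0.5561, -0.0221, 0.223]
eef_rot: [0.056, 0.944, -0.019, 0.326]
ft_force: [-0.3, -0.6, -1.4]
width: 0.0652
grip_force: 0.0
turn first: [ 0.01  0.02 -0.  ]  then shift(final frame)/30mm: [-0.17  5.28 -1.43]  shift(cur frame): [-0.17  5.28 -1.43]
stand xy -0.0376 0.0415 z 0.223 [-1.1  -0.46  0.79  2.26  0.89  0.74  0.66] [-0.3 -0.6 -1.4]
```

```bash
python3 -m crank '[{"claw":-0.5,"dx":-0.02,"dy":0.75,"dz":-0.2,"ax":0,"ay":0,"az":0},{"claw":-0.5,"dx":-0.02,"dy":0.75,"dz":-0.2,"ax":0,"ay":0,"az":0},{"claw":-0.5,"dx":-0.02,"dy":0.75,"dz":-0.2,"ax":0,"ay":0,"az":0},{"claw":-0.5,"dx":-0.02,"dy":0.75,"dz":-0.2,"ax":0,"ay":0,"az":0},{"claw":-0.5,"dx":-0.02,"dy":0.75,"dz":-0.2,"ax":0,"ay":0,"az":0},{"claw":-0.5,"dx":-0.02,"dy":0.75,"dz":-0.2,"ax":0,"ay":0,"az":0},{"claw":-0.5,"dx":-0.02,"dy":0.75,"dz":-0.2,"ax":0,"ay":0,"az":0},{"claw":-0.5,"dx":0,"dy":0,"dz":0,"ax":0,"ay":0,"az":0}]'; python3 -m crank '[{"claw":-0.5,"dx":0,"dy":0,"dz":0,"ax":0,"ay":0.9,"az":0},{"claw":-0.5,"dx":0,"dy":0,"dz":0,"ax":0,"ay":0.9,"az":0},{"claw":-0.5,"dx":0,"dy":0,"dz":0,"ax":0,"ay":0.9,"az":0},{"claw":-0.5,"dx":0,"dy":0,"dz":0,"ax":0,"ay":0.9,"az":0},{"claw":-0.5,"dx":0,"dy":0,"dz":0,"ax":0,"ay":0.9,"az":0},{"claw":-0.5,"dx":0,"dy":0,"dz":0,"ax":0,"ay":0.9,"az":0},{"claw":-0.5,"dx":0,"dy":0,"dz":0,"ax":0,"ay":0.9,"az":0},{"claw":-0.5,"dx":0,"dy":0,"dz":0,"ax":0,"ay":0,"az":0}]'; python3 -c "from h import *; go([*stand(0.05,.2),.27],R_down(-6.75))"
```

```text
time: 29.8
ee_pos: [0.5511, 0.1414, 0.2571]
eef_rot: [0.053, 0.944, -0.019, 0.325]
ft_force: [0.4, 0.6, -0.2]
width: 0.0652
grip_force: 0.0
time: 30.47
ee_pos: [0.5524, 0.1353, 0.2538]
eef_rot: [0.06, 0.998, -0.005, -0.002]
ft_force: [0.3, -1.1, 0.1]
width: 0.0654
grip_force: 0.0
turn first: [-0.1  -0.03 -0.03]  then shift(final frame)/30mm: [-3.66  0.08 -0.54]  shift(cur frame): [-3.66  0.09 -0.55]
```

```bash
python3 -m crank '[{"claw":-0.5,"dx":-0.7,"dy":0,"dz":-0.4,"ax":-0.1,"ay":0,"az":0},{"claw":-0.5,"dx":-0.7,"dy":0,"dz":-0.4,"ax":0,"ay":0,"az":0},{"claw":-0.5,"dx":-0.7,"dy":0,"dz":-0.4,"ax":0,"ay":0,"az":0},{"claw":-0.5,"dx":-0.7,"dy":0,"dz":-0.2,"ax":0,"ay":0,"az":0},{"claw":-0.5,"dx":-0.7,"dy":0,"dz":0,"ax":0,"ay":0,"az":0},{"claw":-0.5,"dx":0,"dy":0,"dz":0,"ax":0,"ay":0,"az":0},{"claw":-0.5,"dx":0,"dy":0,"dz":0,"ax":0,"ay":0,"az":0}]'; python3 - <<'E'
from h import *
O,xs,ys=pickle.load(open("stand.pkl","rb"));sd=lambda p:((p[:2]-O)@xs).round(4).tolist()+((p[:2]-O)@ys).round(4).tolist() if 0 else [round(float((p[:2]-O)@xs),4),round(float((p[:2]-O)@ys),4)]
c=wcam("w6"); im=c["color"];g=cv2.cvtColor(im,cv2.COLOR_RGB2GRAY);h=cv2.cvtColor(im,cv2.COLOR_RGB2HSV)
print(r.read_state()["ee_pos"])
m=((g<125)&(h[:,:,1]>80)&(h[:,:,0]<22)).astype(np.uint8)*255; m[280:]=0
for k in cv2.findContours(m,0,2)[0]:
    if cv2.contourArea(k)>60:
        (a,b),wh,an=cv2.minAreaRect(k); d=ray(c,a,b,.03);e=ray(c,a,b,.12); d2=sd(d)
        if abs(d2[0])<.15 and -.15<d2[1]<.3: print("blob",round(a),round(b),np.round(wh),round(an),"z.03",d2,"z.12",sd(e),cv2.contourArea(k))
# bin outline: bright wall & lip edges
for z,v in((.108,100),(.108,150),(.108,200),(.108,250)):
    row=g[v].astype(int); ed=[u for u in range(100,500) if abs(row[u+1]-row[u-1])>50]; print(v,ed)
E
```

```text
time: 31.05
ee_pos: [0.6557, 0.1227, 0.299]
eef_rot: [0.06, 0.998, 0.003, 0.002]
ft_force: [0.1, -0.2, -0.4]
width: 0.0655
grip_force: 0.0
[0.65515304 0.12324759 0.2993881 ]
blob 182 268 [ 5. 33.] 42 z.03 [0.125, 0.0345] z.12 [0.0917, 0.0692] 77.0
blob 227 258 [43. 64.] 90 z.03 [0.1122, 0.0897] z.12 [0.0816, 0.1127] 1333.0
blob 115 249 [60. 33.] 64 z.03 [0.1008, -0.0437] z.12 [0.0726, 0.0078] 631.5
blob 316 206 [53. 51.] 90 z.03 [0.0489, 0.1968] z.12 [0.0319, 0.1968] 1777.0
blob 251 161 [98.  5.] 87 z.03 [-0.002, 0.1248] z.12 [-0.0082, 0.1403] 350.5
blob 323 120 [28. 48.] 90 z.03 [-0.0457, 0.2053] z.12 [-0.0425, 0.2036] 1199.0
blob 133 128 [107.  66.] 83 z.03 [-0.038, -0.0029] z.12 [-0.0364, 0.0399] 5529.5
blob 247 84 [30.  5.] 85 z.03 [-0.0823, 0.1246] z.12 [-0.0712, 0.1401] 78.5
blob 123 31 [244.  67.] 1 z.03 [-0.1327, 0.0001] z.12 [-0.1109, 0.0422] 6930.5
100 [163, 164, 165, 241, 242, 243, 251, 272, 273, 275, 342, 356, 357, 358, 366]
150 [102, 103, 104, 156, 157, 161, 162, 169, 170, 244, 245, 253, 254, 274, 276, 277, 278, 279, 341, 342, 355, 356, 365]
200 [247, 248, 256, 276, 278, 288, 289, 290, 354, 355, 363, 364, 443]
250 [115, 116, 117, 249, 250, 251, 274, 275, 277, 278, 334, 335, 346, 352, 353, 354, 361, 362, 363]
```

```bash
python3 - <<'E'
from h import *
O,xs,ys=pickle.load(open("stand.pkl","rb"));c=pickle.load(open("w6.pkl","rb"))
f=lambda u,v,z:[round(float((ray(c,u,v,z)[:2]-O)@k),4) for k in(xs,ys)]
for v,a,b,l in((100,357.5,366.5,251.5),(150,356,365.5,254),(200,355,364,256.5)): print("wall in/out",f(a,v,.108),f(b,v,.108),"lip edge",f(l,v,.082))
g=cv2.cvtColor(c["color"],cv2.COLOR_RGB2GRAY); im=c["color"]
h=cv2.cvtColor(im,cv2.COLOR_RGB2HSV); m=((h[:,:,1]>90)&(h[:,:,0]<22)&(g<190)).astype(np.uint8)*255; m[215:]=0;m[:70]=0;m[:,236:]=0
k=max(cv2.findContours(m,0,2)[0],key=cv2.contourArea); R=cv2.boundingRect(k); print("scraper bbox",R,f(R[0],R[1],.157),f(R[0]+R[2],R[1]+R[3],.107))
k=max(cv2.findContours(((h[:,:,1]>90)&(h[:,:,0]<22)&(g<125)).astype(np.uint8)[185:235,285:345],0,2)[0],key=cv2.contourArea)
print(cv2.approxPolyDP(k,3,True)[:,0].tolist())
print(r.read_state()["time"])
E
```

```text
wall in/out [-0.0596, 0.234] [-0.0596, 0.2419] lip edge [-0.0619, 0.1369]
wall in/out [-0.0169, 0.2338] [-0.0169, 0.2425] lip edge [-0.0161, 0.137]
wall in/out [0.029, 0.2341] [0.029, 0.2426] lip edge [0.0332, 0.1371]
scraper bbox (95, 74, 76, 105) [-0.0737, 0.0351] [0.0089, 0.0628]
[[15, 0], [14, 7], [5, 8], [5, 27], [16, 31], [18, 47], [37, 46], [38, 29], [56, 27], [56, 7], [40, 7], [37, 0]]
31.1
```

```bash
python3 -c "from bench import r; print(r.close_job())"
```

```text
the job is handed in; nothing more can be done
None
```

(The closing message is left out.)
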